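# Slide the filter carrier round the bent guide rod to its dock

### The arm

A 6-joint arm with a two-finger parallel gripper is mounted at the origin on the work surface. World frame = base frame: x ahead of the robot, y to its left, z up, the work surface at z = 0. Lengths are in m, angles in rad, forces in N, time in s.
With the tool pointing down it reaches from about 0.375 to 0.975 m from the base axis. Payload 3.8 kg.
Tool frame: the origin (TCP) lies midway between the tips of the shut fingers; the grasp point (between the pads) lies 19 mm behind it; z points along the fingers, y is the direction in which the jaws open and shut (so a half turn about z gives the same grasp; the last joint's range is limited). The gripper opens to 85 mm and grips with 20 to 120 N. Pads are 22 mm wide; open, the fingers measure 114 mm over their backs; the gripper's body (76 mm by 85 mm) begins 54 mm behind the grasp point. The pads swing forward as they close: fully open they stand 13 mm farther back than shut.
Start: joints at [1.228, 0.264, 1.604, -0, 1.274, -0.037], TCP at [0.203, 0.644, 0.231] pointing down, gripper open.
Joint ranges: [-2.63, 2.63], [-0.94, 2.18], [0.31, 2.57], [-1.31, 4.45], [0, 2.66], [-2.55, 2.55]. Speed limits (rad/s): [2.57, 2.57, 3.14, 3.14, 3.14, 3.14].

### API

Orientations are given as a rotation vector (axis times angle).
In Python, from workcell import readout, read_camera, camera_params, bot gives the robot as it stands.
- The arm moves only by the tool apply_moves, never from a script. Its argument "plan" is a list that holds one entry, the list of rows, each a list of 7 numbers: the shift along the tool's x, y, z each as a share of 1000 mm, from -1 to 1, then the turn, a rotation vector about the tool's x, y, z each as a share of pi rad, from -1 to 1, then the gripper command: -1 is fully open, 1 is shut, values between are in proportion. A call has exactly 8 rows; each row is the pose to reach, as a shift and turn from the pose commanded when the call began, along the tool's axes at that moment, turning the shorter way round; what a row does not reach only later rows make up. A row lasts 1/12 s, in which the tool goes at most 41.7 mm and 7.16 degrees, less where a joint would pass 70% of its speed; a pose out of reach is approached as far as the arm can. A call with a number of a shift or a turn outside -1 to 1 is refused whole. A call with a gripper value outside its range is refused whole. The fingers move at their own pace and stop on an object; "force" is the grip in N (left out, the last holds). Time passes only in rows, so rows that repeat a pose let the fingers close, or fill a call up. It gives the time, the measured TCP pose, the force and the opening at its end, in the units of the state.
- readout.read_state(): the state, without advancing time (a new reading comes with each control period).
- read_camera(name): name is "side" or "top" or "wrist"; returns the picture (420x560x3 uint8, red, green, blue); there is no depth.
- camera_params(name): a dict with "fovy" (degrees; the focal length in pixels is half the picture's height over the tangent of half this angle, whatever the lens; pixels are square), "cx", "cy" (the principal point, pixels), "rvec" (rotation vector, rad) and "tvec" (3), from world to camera coordinates, as OpenCV has them; the wrist camera has in their place "hand_eye" (4x4, takes a point from camera to tool coordinates, whose origin is the TCP and whose axes are the flange's). Camera axes: x right, y down, z forward; pixel columns grow to the right and rows downward; lengths in m; the calibration is good to about 2 mm. The wrist camera is an equidistant fisheye: a pixel r from the principal point sees the ray r / f radians off the axis. A picture is of the moment at which its call begins: read the wrist's pose just before it. camera_params takes no time and is no camera call.
- bot.finish_job(): hands the job in, once; it reports no verdict.
The state is a dict: "time": time; "q": joint angles; "joint_vel": joint speeds; "joint_torque": joint torques, N m; "tool_pos": TCP position; "tcp_rot": TCP orientation; "wrist_force": force on the tool from outside, world axes, zero at the start; "torque": the same for the moment, N m; "width": opening from 0.0 (shut) to 1.0 (fully open).
Only numpy, scipy, OpenCV 4.12 (cv2) and the standard library are available. Lean on these libraries where they do the work, as an engineer would, in place of code of your own. Each camera call takes 0.05 s, during which the arm holds its last target.

### The job

Thread the filter carrier (the upright drilled part with the white grip tab) onto the free end of the bent steel guide rod, slide it round the bend without forcing it, and push the green docking sleeve at the far end fully in with it. Let go and leave the carrier hanging on the rod at the dock, and do not disturb the other things on the bench.

Things in the scene. Friction and masses are not known exactly. Their poses are not given: they have to be found in the camera images.
- carrier_bore (a point): Centre of the carrier's bore and of the whole carrier, 44 mm above its underside. The bore runs level along x: 13 mm across, through an aluminium collar 26 mm in outside diameter, 20 mm long; either end may go first. z is up: above the collar a white grip tab, 14 mm thick (y), 20 mm long (x), reaches 44 mm above this point. The carrier starts standing upright on the bench.
- rod_tip (a point): Free end of the bent guide rod, on its centre line (its round end reaches 5 mm farther out). Steel, 10 mm diameter, level all along, 125 mm above the bench. x: along the rod from the free end inwards; z up. It runs straight 80 mm along x, then bends to the right (-y) in a level arc of 60 mm centre-line radius about point bend, then straight again 80 mm to the face of the green docking sleeve.
- bend (a point): Centre of the bend's arc, an empty point at rod height, 80 mm along x and 60 mm to the right (-y) of rod_tip, same axes. The total bend angle was made by hand and differs each time, from 46 to 85 degrees; it is not measured, so find it by feel (or look). With the docking sleeve fully in, the carrier's bore centre is about 97 mm from here.
- dock (a joint): How far the green docking sleeve has been pushed in along the rod, in m: 0 as it starts, 0.006 fully in (a rigid stop). The sleeve is a green cylinder, 26 mm diameter, around the rod at its far end. It takes about 3 N to push, more if pushed fast, and stays where it is left.
- spare_collar: Spare brass collar, 34 mm across, 16 mm high, lying flat; bystander, origin at the centre of its underside
- jar_a: Amber sample jar, 40 mm across, 45 mm high; bystander, origin at the centre of its underside
- jar_b: Clear sample jar, 40 mm across, 45 mm high; bystander, origin at the centre of its underside
- driver: Screwdriver, 160 mm long, lying along its x; bystander, origin at the centre of its underside
- dish: White dish, 80 mm across, 16 mm high; bystander, origin at the centre of its underside
- puck: Steel disc, 32 mm across, 12 mm high; bystander, origin at the centre of its underside
- wash: White bottle, 60 mm across, 150 mm high; bystander, origin at the centre of its underside
- carrier: The carrier as a whole: its origin is the centre of its underside, 44 mm below carrier_bore; same axes. About 90 to 150 g. Below the collar a heavy grey frame with an amber filter, 20 mm along x, 40 mm along y, 31 mm tall, makes it hang upright on the rod.
- rod: The bent rod as a whole, with its post: its origin is on the bench, 125 mm below rod_tip; same axes. It does not give: pressing the carrier on the rod or sleeve with more than 15 N counts as forcing it. It is held only by the post and its white foot behind the docking sleeve.
Things that resemble listed ones, but are neither listed nor needed, are in the scene too. Of the things that look like the carrier, the largest one is meant.

How it is judged:
By the outcome, as a careful person would: the job done as asked, in the order asked, and still so for the second after the job is handed in, with the robot touching nothing.
It also fails if it takes over 72 s, if anything falls off the work surface, if the arm or the gripper's body presses on something with over 40 N, if the wrist force passes 120 N, or if a joint passes its speed limit or range.

## Working session

There is one attempt and no reset: what is moved stays moved. The work goes in short steps, Python scripts to look and compute and a tool call to move; the robot and the scene stay as the last step left them, time stands still between calls to the robot, and variables do not carry over. Pictures are saved under pics/ and viewed, and the job is handed in when it is done.

Besides the shell and the picture viewer there is one more tool, called as name(argument=value, ...), one argument or row to a line, values as JSON. apply_moves: Moves the arm, as the interface text tells. Shift numbers are shares of 1000 mm and turn numbers shares of pi rad, none past 1 either way. Its arguments: {"type":"object","properties":{"plan":{"type":"array","items":{"type":"array","items":{"type":"array","items":{"type":"number","minimum":-1,"maximum":1}}}},"force":{"type":"number"}},"required":["plan"]}

```bash
ls; mkdir -p pics; python3 - <<'E'
from workcell import readout, read_camera, camera_params, bot
import cv2
print(readout.read_state())
for n in ("side","top","wrist"):
    print(n,camera_params(n)); cv2.imwrite(f"pics/{n}0.png",read_camera(n)[:,:,::-1])
E
```

```text
pics
{'time': 0.0, 'q': array([ 1.22804796e+00,  2.64784374e-01,  1.60536261e+00,  1.08471484e-06,
        1.27371707e+00, -3.68845853e-02]), 'joint_vel': array([-0.0008681 ,  0.00062715, -0.00059174,  0.00301408, -0.00176884,
       -0.00019093]), 'joint_torque': array([-4.20024589e-04, -5.15129614e+01, -3.67304599e+01,  2.48297221e-05,
        1.31697144e-02,  1.87169491e-05]), 'tool_pos': array([0.2029994 , 0.6429845 , 0.22994715]), 'tcp_rot': array([-0.47851384, -3.10449958,  0.00350303]), 'wrist_force': array([-0.2472457 ,  0.4901862 ,  0.41663863]), 'torque': array([ 0.01904972, -0.06563168, -0.03349087]), 'width': 0.9964845325739405}
side {'fovy': 49.82221931827442, 'cx': 282.3592790792824, 'cy': 209.3495137007025, 'rvec': array([ 2.14097666, -0.23426442,  0.11901432]), 'tvec': array([-0.56674296,  0.11975451,  1.22739252])}
top {'fovy': 43.485068462903705, 'cx': 272.09818895452844, 'cy': 205.37277888289026, 'rvec': array([ 2.19277783, -2.13215069,  0.10391675]), 'tvec': array([-0.03406578,  0.56774639,  1.46763723])}
wrist {'fovy': 65.70646984690485, 'cx': 274.4583288484957, 'cy': 207.44203912709, 'hand_eye': array([[ 6.45625369e-04, -9.59443301e-01, -2.81900931e-01,
         7.08985455e-02],
       [ 9.99999790e-01,  6.34167276e-04,  1.31882105e-04,
         1.99072509e-04],
       [ 5.22389434e-05, -2.81900957e-01,  9.59443509e-01,
        -1.43204128e-01],
       [ 0.00000000e+00,  0.00000000e+00,  0.00000000e+00,
         1.00000000e+00]])}
```

View pics/side0.png

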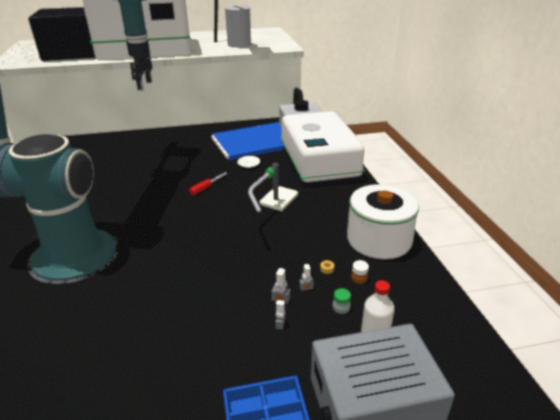

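View pics/top0.png

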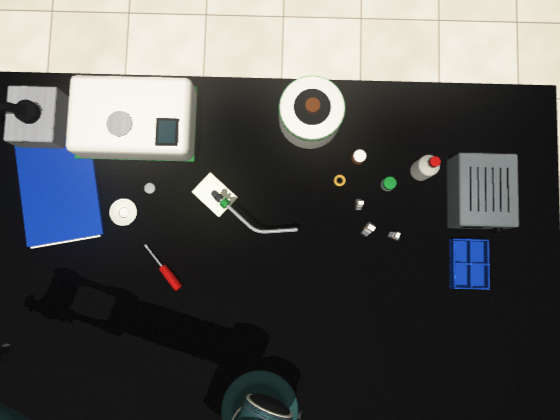

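View pics/wrist0.png

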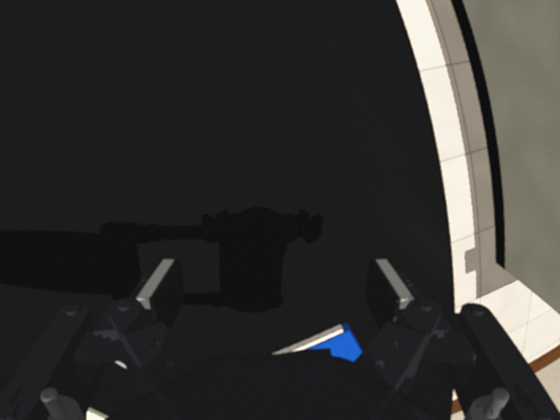

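Side view: three carrier-like parts at about (281,287), (306,277) and (280,314). In the top view they are at (368,229), (360,204) and (395,236). The one at side (281,287) / top (368,229) looks largest. I'll enlarge it and the rod.

```bash
cat > h.py <<'E'
import numpy as np, cv2
from scipy.spatial.transform import Rotation as R
from workcell import readout, read_camera, camera_params, bot
def fpx(p): return 210/np.tan(np.radians(p['fovy'])/2)
def ray(n,u,v,pose=None):
    p=camera_params(n); f=fpx(p); x=(u-p['cx']);y=(v-p['cy'])
    if n=='wrist':
        r=np.hypot(x,y); t=r/f; d=np.array([np.sin(t)*x/max(r,1e-9),np.sin(t)*y/max(r,1e-9),np.cos(t)])
        H=p['hand_eye']; Rw=R.from_rotvec(pose[1]).as_matrix()
        return Rw@H[:3,3]+pose[0], Rw@H[:3,:3]@d
    Rm=R.from_rotvec(p['rvec']).as_matrix(); d=np.array([x/f,y/f,1]); d/=np.linalg.norm(d)
    return -Rm.T@p['tvec'], Rm.T@d
def plane(n,u,v,z,pose=None):
    o,d=ray(n,u,v,pose); return o+d*(z-o[2])/d[2]
def proj(n,P,pose=None):
    p=camera_params(n); f=fpx(p); P=np.asarray(P,float)
    if n=='wrist':
        H=p['hand_eye']; Rw=R.from_rotvec(pose[1]).as_matrix()
        t=Rw.T@(P-pose[0]); c=H[:3,:3].T@(t-H[:3,3]); a=np.arctan2(np.hypot(c[0],c[1]),c[2]); s=f*a/np.hypot(c[0],c[1])
        return np.array([p['cx']+s*c[0],p['cy']+s*c[1]])
    c=R.from_rotvec(p['rvec']).as_matrix()@P+p['tvec']; return np.array([p['cx']+f*c[0]/c[2],p['cy']+f*c[1]/c[2]])
def tri(a,b):
    (o1,d1),(o2,d2)=a,b; A=np.stack([d1,-d2],1); s=np.linalg.lstsq(A,o2-o1,rcond=None)[0]
    p1=o1+s[0]*d1;p2=o2+s[1]*d2; return (p1+p2)/2,np.linalg.norm(p1-p2)
E
python3 - <<'E'
import cv2
from h import *
s=cv2.imread('pics/side0.png');t=cv2.imread('pics/top0.png')
def c(i,x,y,w,h,k): return cv2.resize(i[y:y+h,x:x+w],None,fx=k,fy=k,interpolation=cv2.INTER_CUBIC)
cv2.imwrite('pics/c1.png',c(s,255,250,100,80,8))
cv2.imwrite('pics/c2.png',c(t,340,190,80,60,10))
cv2.imwrite('pics/c3.png',c(t,185,165,130,80,6))
cv2.imwrite('pics/c4.png',c(s,230,145,80,60,10))
for (n1,a,b) in (('side',(281,272),(368,228)),): 
  pass
E
```

```text
(no output)
```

View pics/c1.png

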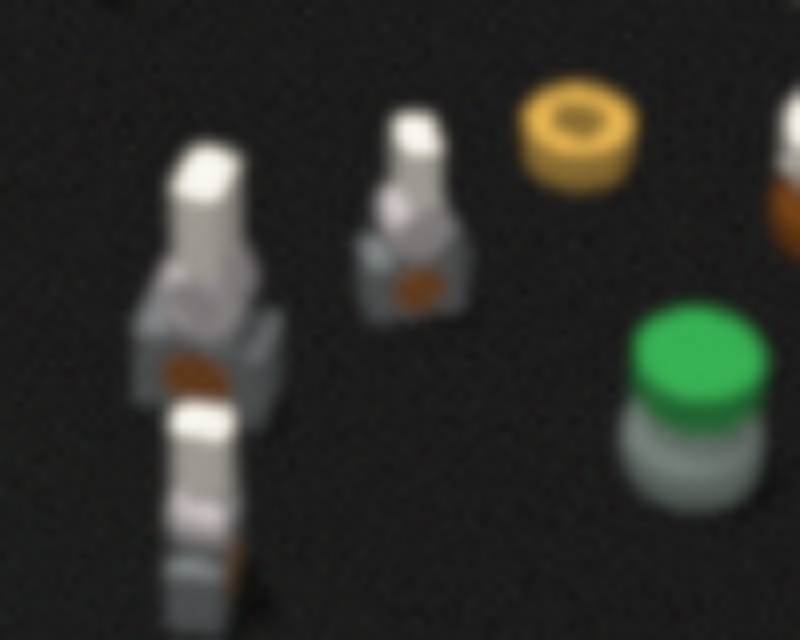

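View pics/c2.png

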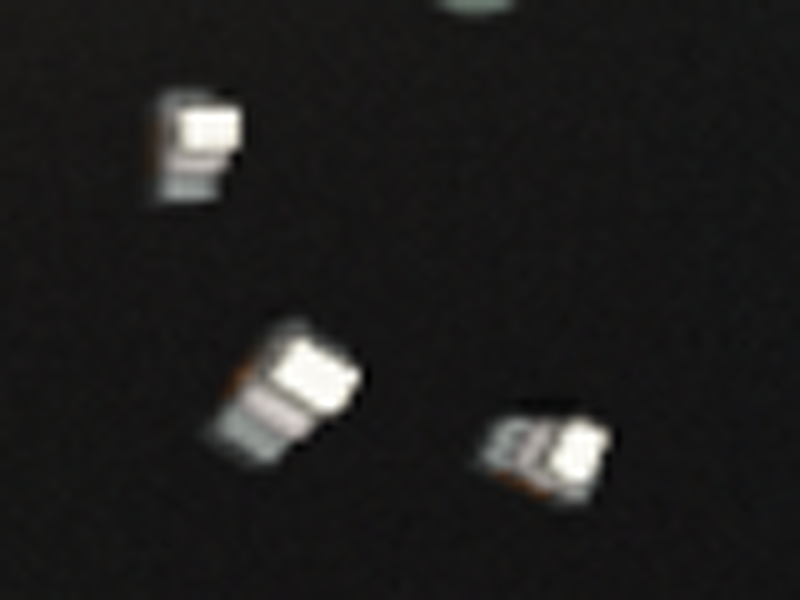

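View pics/c3.png

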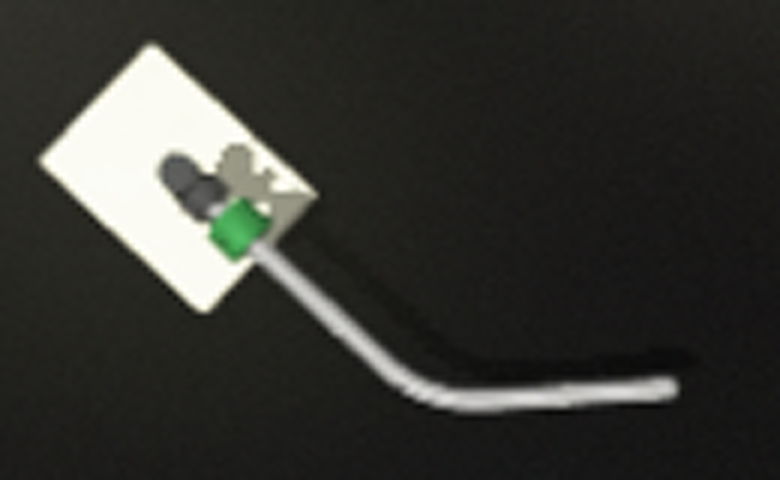

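View pics/c4.png

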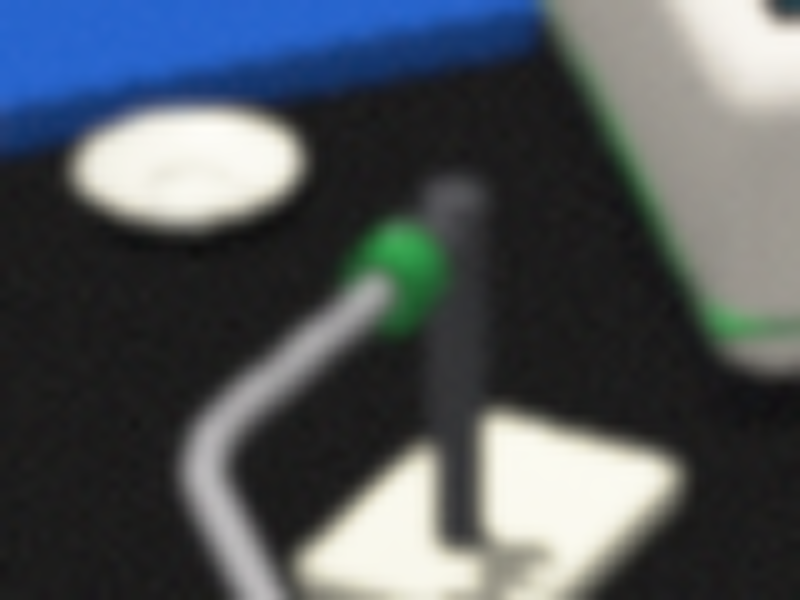

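The middle one (side (281,287), top (368,229)) is clearly larger in frame and tab than the other two, so it is the carrier. The rod tip is at top (297,229), with the bend towards the robot's +x. Next, coarse positions.

```bash
python3 - <<'E'
from h import *
np.set_printoptions(precision=4,suppress=True)
def T(s,t): print(s,t,*tri(ray('side',*s),ray('top',*t)))
s=(255,250);k=8
# tab top centre: side crop (208,170)/8 ; top crop (318,375)/10
T((255+207/8,250+168/8),(340+316/10,190+376/10))
# rod tip: side (259,209) ; top crop (675,387)/6
print([plane('top',185+u/6,165+v/6,z) for u,v,z in ((672,387,.125),(470,400,.125),(420,388,.125),(262,248,.125),(237,228,.125),(178,168,.15),(178,168,.125))])
T((230+375/10,145+290/10),(185+258/6,165+246/6))
T((230+455/10,145+185/10),(185+178/6,165+165/6))
# other lookalikes
T((255+415/8,250+130/8),(340+211/10,190+129/10))
T((255+203/8,250+420/8),(340+580/10,190+450/10))
print('frame',[plane('top',340+u/10,190+v/10,.0) for u,v in ((210,435),(265,465))])
im=cv2.imread('pics/side0.png'); cv2.imwrite('pics/c5.png',cv2.resize(im[160:225,235:285],None,fx=8,fy=8,interpolation=cv2.INTER_CUBIC))
E
```

```text
(280.875, 271.0) (371.6, 227.6) [ 0.5113 -0.2913  0.0867] 0.004309137941152864
[array([ 0.496 , -0.0869,  0.125 ]), array([0.4878, 0.002 , 0.125 ]), array([0.4925, 0.0243, 0.125 ]), array([0.5527, 0.0964, 0.125 ]), array([0.5613, 0.1078, 0.125 ]), array([0.5842, 0.1321, 0.15  ]), array([0.5874, 0.1351, 0.125 ])]
(267.5, 174.0) (228.0, 206.0) [0.5554 0.098  0.1245] 0.003685154889613123
(275.5, 163.5) (214.66666666666666, 192.5) [0.588  0.1335 0.1377] 0.0017153924446855645
(306.875, 266.25) (361.1, 202.9) [ 0.5803 -0.2653  0.0664] 0.003911621554902495
(280.375, 302.5) (398.0, 235.0) [ 0.494  -0.3677  0.0656] 0.003495008379999031
frame [array([ 0.4973, -0.2761,  0.    ]), array([ 0.4891, -0.292 ,  0.    ])]
```

View pics/c5.png

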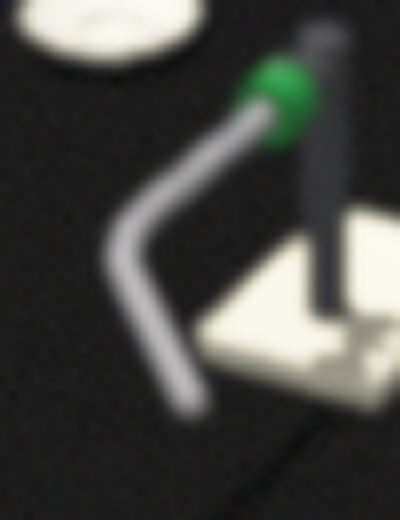

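```bash
cat >> h.py <<'E'
def st():
    s=readout.read_state(); return s,(np.array(s['tool_pos']),np.array(s['tcp_rot']))
def down(yaw): # tool x at yaw (deg), z down
    a=np.radians(yaw); x=np.array([np.cos(a),np.sin(a),0]); z=np.array([0,0,-1.]); return R.from_matrix(np.stack([x,np.cross(z,x),z],1))
def rel(pos,yaw,base=None):
    """row numbers from current pose (or base=(pos,rotvec)) to target"""
    b=base or st()[1]; Rb=R.from_rotvec(b[1]); d=Rb.inv().apply(np.array(pos)-b[0])
    w=(Rb.inv()*down(yaw)).as_rotvec()/np.pi
    return np.round(np.r_[d,w],4)
E
python3 - <<'E'
from h import *
np.set_printoptions(precision=4,suppress=True)
s,p=st(); M=R.from_rotvec(p[1]).as_matrix(); print(M, np.degrees(np.arctan2(M[1,0],M[0,0])), np.degrees(s['q']))
for pos,yaw in (((.5,.3,.35),75),((.47,-.1,.33),75),((.47,-.18,.3),75)): print(rel(pos,yaw), rel(pos,yaw-180))
E
```

```text
[[-0.9536  0.301  -0.0006]
 [ 0.301   0.9536 -0.0017]
 [ 0.0001 -0.0018 -1.    ]] 162.47990517573348 [70.3677 15.1629 91.9619  0.0017 72.978  -2.1127]
[-0.3865 -0.2381 -0.1194 -0.0005  0.0004  0.486 ] [-0.3865 -0.2381 -0.1194 -0.0004 -0.0005 -0.514 ]
[-0.4783 -0.6285 -0.0987 -0.0005  0.0004  0.486 ] [-0.4783 -0.6285 -0.0987 -0.0004 -0.0005 -0.514 ]
[-0.5024 -0.7047 -0.0686 -0.0005  0.0004  0.486 ] [-0.5024 -0.7047 -0.0686 -0.0004 -0.0005 -0.514 ]
```

apply_moves(
  plan=[
    [[-0.3865, -0.238, -0.12, 0, 0, 0.486, -1], [-0.3865, -0.238, -0.12, 0, 0, 0.486, -1], [-0.3865, -0.238, -0.12, 0, 0, 0.486, -1], [-0.3865, -0.238, -0.12, 0, 0, 0.486, -1], [-0.3865, -0.238, -0.12, 0, 0, 0.486, -1], [-0.3865, -0.238, -0.12, 0, 0, 0.486, -1], [-0.3865, -0.238, -0.12, 0, 0, 0.486, -1], [-0.3865, -0.238, -0.12, 0, 0, 0.486, -1]],
  ],
  force=40,
)

```text
time: 0.82
tool_pos: [0.4147, 0.3982, 0.3167]
tcp_rot: [-1.916, -2.49, 0.0]
wrist_force: [1.4, 0.6, 0.1]
width: 0.999
```

```bash
python3 - <<'E'
from h import *
print(st()[0]); print(rel((.47,-.18,.3),75))
E
```

```text
{'time': 0.8167, 'q': array([7.21675005e-01, 3.32017508e-02, 1.71099880e+00, 1.72620138e-05,
       1.39764750e+00, 4.62629065e-01]), 'joint_vel': array([-0.83939652, -0.11858889, -0.10575764, -0.00147834,  0.21813137,
        0.65612308]), 'joint_torque': array([ 4.68253568e+00, -4.03744590e+01, -3.69513488e+01,  3.49043193e-02,
        4.57726407e-02, -6.81922529e-01]), 'tool_pos': array([0.4147292 , 0.39815344, 0.31674866]), 'tcp_rot': array([-1.91587356e+00, -2.48970274e+00,  3.88576719e-04]), 'wrist_force': array([1.37261696, 0.59853084, 0.14947489]), 'torque': array([-0.00172669, -0.01386783,  0.00864611]), 'width': 0.9987752173755018}
[-5.730e-01 -9.470e-02  1.680e-02 -1.000e-04  1.000e-04  1.658e-01]
```

apply_moves(
  plan=[
    [[-0.573, -0.095, 0.017, 0, 0, 0.166, -1], [-0.573, -0.095, 0.017, 0, 0, 0.166, -1], [-0.573, -0.095, 0.017, 0, 0, 0.166, -1], [-0.573, -0.095, 0.017, 0, 0, 0.166, -1], [-0.573, -0.095, 0.017, 0, 0, 0.166, -1], [-0.573, -0.095, 0.017, 0, 0, 0.166, -1], [-0.573, -0.095, 0.017, 0, 0, 0.166, -1], [-0.573, -0.095, 0.017, 0, 0, 0.166, -1]],
  ],
)

```text
time: 1.48
tool_pos: [0.447, 0.0665, 0.3066]
tcp_rot: [2.487, 1.919, 0.0]
wrist_force: [1.6, -0.4, -0.8]
width: 0.999
```

```bash
python3 - <<'E'
from h import *
print(rel((.47,-.18,.3),75))
E
```

```text
[-2.327e-01  8.470e-02  6.600e-03  1.000e-04 -0.000e+00  1.800e-03]
```

```bash
python3 - <<'E'
from h import *
s,p=st(); im=read_camera('wrist'); np.savez('w1.npz',pos=p[0],rot=p[1],im=im); cv2.imwrite('pics/w1.png',im[:,:,::-1])
print(p, s['joint_vel'])
E
```

```text
(array([0.44697392, 0.06652964, 0.30657932]), array([2.48683390e+00, 1.91944023e+00, 3.41012886e-04])) [-1.10495427e+00 -7.90508558e-02  9.08282205e-02 -2.81628924e-04
 -1.96036968e-02 -1.09185859e+00]
```

View pics/w1.png

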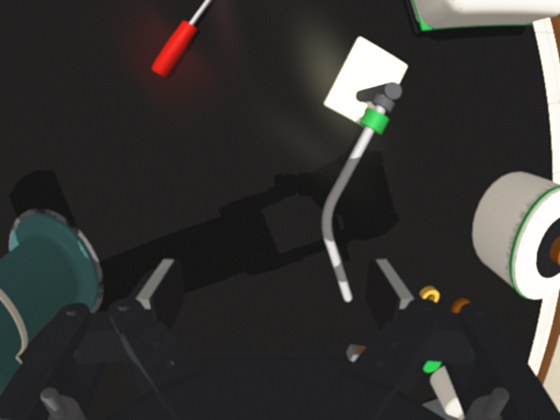

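apply_moves(
  plan=[
    [[-0.233, 0.085, 0.007, 0, 0, 0.002, -1], [-0.233, 0.085, 0.007, 0, 0, 0.002, -1], [-0.233, 0.085, 0.007, 0, 0, 0.002, -1], [-0.233, 0.085, 0.007, 0, 0, 0.002, -1], [-0.233, 0.085, 0.007, 0, 0, 0.002, -1], [-0.233, 0.085, 0.007, 0, 0, 0.002, -1], [-0.233, 0.085, 0.007, 0, 0, 0.002, -1], [-0.233, 0.085, 0.007, 0, 0, 0.002, -1]],
  ],
)

```text
time: 2.2
tool_pos: [0.4702, -0.1801, 0.299]
tcp_rot: [-2.496, -1.905, 0.001]
wrist_force: [-1.1, 1.1, 0.1]
width: 1.001
```

```bash
python3 - <<'E'
from h import *
s,p=st(); im=read_camera('wrist'); np.savez('w2.npz',pos=p[0],rot=p[1],im=im); cv2.imwrite('pics/w2.png',im[:,:,::-1])
print(p, s['joint_vel'],s['wrist_force'])
E
```

```text
(array([ 0.47022623, -0.1801026 ,  0.29899709]), array([-2.49618252e+00, -1.90502258e+00,  9.45844284e-04])) [ 0.05183872 -0.02298575  0.01794693  0.01758339  0.01064043  0.00807688] [-1.11661643  1.14750944  0.12303106]
```

View pics/w2.png

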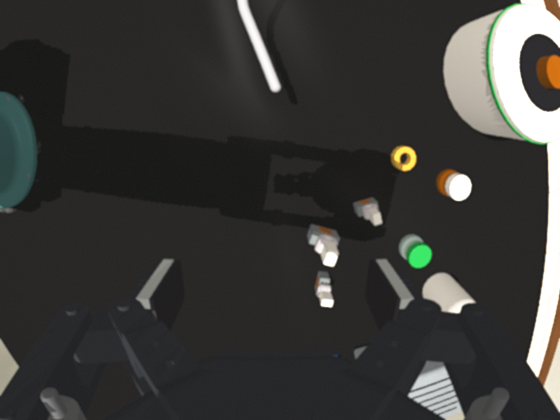

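w1 shows the whole rod: tip (347,299), bend about (330,220), green sleeve (375,120). w2 shows the carrier at (325,245), the smaller lookalikes at (369,211) and (324,290), and the rod tip at (277,88). Crop of the carrier and rays next.

```bash
python3 - <<'E'
from h import *
np.set_printoptions(precision=4,suppress=True)
for n,(x,y,w,h,k) in dict(w2=(295,195,90,70,8)).items():
    im=np.load(n+'.npz')['im'][:,:,::-1]; cv2.imwrite('pics/c6.png',cv2.resize(im[y:y+h,x:x+w],None,fx=k,fy=k,interpolation=cv2.INTER_CUBIC))
# rod
for n in ('w1','w2'):
    d=np.load(n+'.npz'); pose=(d['pos'],d['rot']); im=cv2.cvtColor(d['im'],cv2.COLOR_RGB2HSV)
    x0,y0,x1,y1=(310,100,420,310) if n=='w1' else (225,0,300,100)
    m=((im[:,:,1]<70)&(im[:,:,2]>75)).astype(np.uint8); mm=np.zeros_like(m); mm[y0:y1,x0:x1]=m[y0:y1,x0:x1]
    nn,l,stt,c=cv2.connectedComponentsWithStats(mm)
    for i in range(1,nn):
        if stt[i,4]>100:
            print(n,stt[i]); ys,xs=np.where(l==i)
            for y in range(ys.min(),ys.max()+1,8 if n=='w1' else 8):
                xx=xs[ys==y]; print(y,xx.min(),xx.max(),plane('wrist',xx.mean(),y,.125,pose)[:2])
            y=ys.max();xx=xs[ys==y];print('end',y,xx.mean(),plane('wrist',xx.mean(),y,.125,pose)[:2])
    g=cv2.inRange(im,(45,120,50),(75,255,255)); g[:60]=0;g[:,:310]=0;
    if n=='w1':
        g[:,420:]=0; ys,xs=np.where(g[:200]>0); print('green',xs.min(),xs.max(),ys.min(),ys.max(),xs.mean(),ys.mean(),plane('wrist',xs.mean(),ys.mean(),.13,pose))
E
```

```text
w1 [ 322  100   72  203 2918]
100 323 391 [0.5486 0.1316]
108 328 391 [0.5504 0.1229]
116 342 362 [0.5415 0.1164]
124 357 360 [0.5463 0.107 ]
132 362 374 [0.5544 0.0969]
140 357 370 [0.5479 0.0899]
148 353 365 [0.5414 0.0829]
156 349 361 [0.5355 0.0758]
164 345 356 [0.5291 0.0687]
172 341 352 [0.5233 0.0616]
180 337 347 [0.5169 0.0545]
188 332 343 [0.5105 0.0473]
196 328 339 [0.5046 0.04  ]
204 325 335 [0.4992 0.0325]
212 323 332 [0.4948 0.0245]
220 322 331 [0.4919 0.0161]
228 322 331 [0.4901 0.0072]
236 323 332 [ 0.4893 -0.0021]
244 325 335 [ 0.4901 -0.012 ]
252 328 338 [ 0.4915 -0.0224]
260 330 341 [ 0.4924 -0.0329]
268 334 343 [ 0.4939 -0.0438]
276 336 345 [ 0.4944 -0.0547]
284 338 348 [ 0.4955 -0.0661]
292 341 351 [ 0.4972 -0.078 ]
300 344 351 [ 0.4972 -0.0898]
end 302 347.5 [ 0.4967 -0.0927]
w1 [376 259  38  50 599]
259 377 386 [ 0.545 -0.047]
267 380 391 [ 0.5486 -0.0589]
275 386 397 [ 0.5547 -0.072 ]
283 391 403 [ 0.5606 -0.0854]
291 396 408 [ 0.5661 -0.0991]
299 401 413 [ 0.5719 -0.1135]
307 399 405 [ 0.5644 -0.1236]
end 308 401.5 [ 0.5636 -0.1249]
green 361 388 109 134 375.0186046511628 120.5953488372093 [0.5628 0.1073 0.13  ]
w2 [ 236    0   46   93 1219]
0 236 248 [0.4901 0.0107]
8 237 249 [0.4888 0.0018]
16 240 252 [ 0.4894 -0.0074]
24 243 256 [ 0.4905 -0.0167]
32 247 259 [ 0.4916 -0.0258]
40 250 262 [ 0.4922 -0.0346]
48 253 266 [ 0.4933 -0.0435]
56 257 269 [ 0.4944 -0.0522]
64 260 272 [ 0.495  -0.0608]
72 263 275 [ 0.4957 -0.0692]
80 266 278 [ 0.4964 -0.0776]
88 269 280 [ 0.4966 -0.0859]
end 92 275.0 [ 0.496  -0.0898]
```

View pics/c6.png

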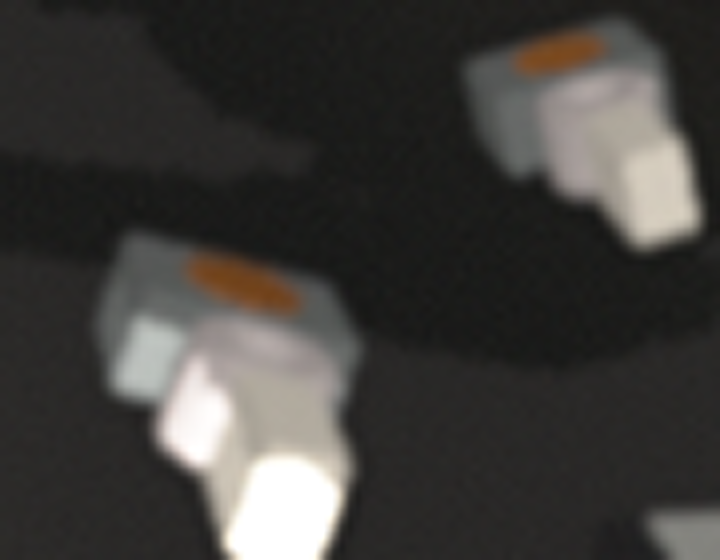

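```bash
python3 - <<'E'
from h import *
np.set_printoptions(precision=4,suppress=True)
d=np.load('w2.npz'); pose=(d['pos'],d['rot']); im=d['im'][:,:,::-1]
cv2.imwrite('pics/c7.png',cv2.resize(im[215:275,300:350],None,fx=10,fy=10,interpolation=cv2.INTER_CUBIC))
# bright tab-top blob, subpixel through upsampled threshold
g=cv2.resize(im[215:275,300:350].min(2),None,fx=10,fy=10,interpolation=cv2.INTER_CUBIC)
for th in (215,):
  m=(g>th).astype(np.uint8); n,l,s,c=cv2.connectedComponentsWithStats(m)
  for i in range(1,n):
    if s[i,4]>1000: 
        cn=cv2.findContours((l==i).astype(np.uint8),0,1)[0][0]; box=cv2.boxPoints(cv2.minAreaRect(cn)); print(s[i],c[i]);
        w=np.array([plane('wrist',300-.45+x/10,215-.45+y/10,.088,pose) for x,y in box]); print(box,w[:,:2],w.mean(0), [np.linalg.norm(w[k]-w[k-1]) for k in range(4)],[np.degrees(np.arctan2(*(w[k]-w[k-1])[1::-1])) for k in range(4)])
# two-view height check with top view
print(tri(ray('top',371.6,227.6),ray('wrist',300+c[np.argmax(s[1:,4])+1][0]/10,215+c[np.argmax(s[1:,4])+1][1]/10,pose)))
E
```

```text
[ 161  265   76  114 5586] [198.3657 325.428 ]
[[149.284  358.1183]
 [189.5503 261.4793]
 [251.5385 287.3077]
 [211.2722 383.9467]] [[ 0.4944 -0.2752]
 [ 0.5018 -0.2643]
 [ 0.5082 -0.2696]
 [ 0.5009 -0.2806]] [ 0.5013 -0.2725  0.088 ] [np.float64(0.00843399045850148), np.float64(0.01315779382779669), np.float64(0.00834004864684258), np.float64(0.013231730686625875)] [np.float64(140.2611501469557), np.float64(55.83519379134663), np.float64(-39.29363733711353), np.float64(-123.78611379891652)]
[  235   370   138   143 14617] [304.4777 441.8028]
[[227.9 489.3]
 [272.7 354.9]
 [383.4 391.8]
 [338.6 526.2]] [[ 0.4999 -0.295 ]
 [ 0.5089 -0.2789]
 [ 0.521  -0.2876]
 [ 0.5121 -0.3039]] [ 0.5105 -0.2914  0.088 ] [np.float64(0.015109956251348587), np.float64(0.018433608694723023), np.float64(0.01485148674780617), np.float64(0.018628973579933438)] [np.float64(143.93538453876462), np.float64(60.76034944329605), np.float64(-35.431194222005644), np.float64(-118.50754525093602)]
(array([ 0.5096, -0.29  ,  0.092 ]), np.float64(0.0016273244168214587))
```

View pics/c7.png

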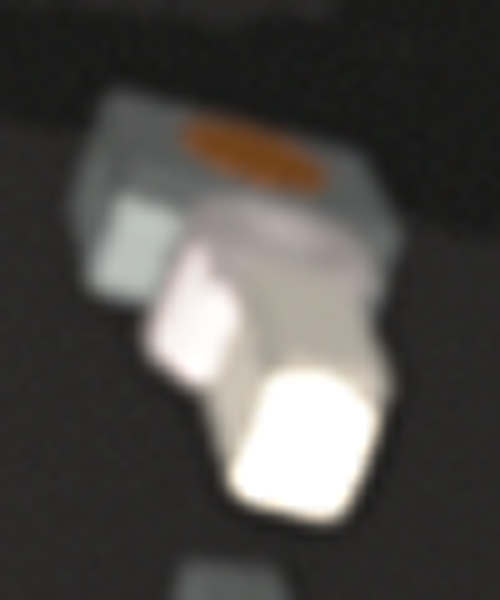

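Carrier tab top centre is about (0.5105, -0.2914), bore yaw about 59°, height checked at about 0.088 to 0.092. Going above it.

```bash
python3 - <<'E'
from h import *
print(rel((.5105,-.2914,.16),59))
E
```

```text
[-0.0983  0.0685  0.139  -0.0005 -0.0002  0.0879]
```

apply_moves(
  plan=[
    [[-0.0983, 0.0685, 0.139, 0, 0, 0.088, -0.2], [-0.0983, 0.0685, 0.139, 0, 0, 0.088, -0.2], [-0.0983, 0.0685, 0.139, 0, 0, 0.088, -0.2], [-0.0983, 0.0685, 0.139, 0, 0, 0.088, -0.2], [-0.0983, 0.0685, 0.139, 0, 0, 0.088, -0.2], [-0.0983, 0.0685, 0.139, 0, 0, 0.088, -0.2], [-0.0983, 0.0685, 0.139, 0, 0, 0.088, -0.2], [-0.0983, 0.0685, 0.139, 0, 0, 0.088, -0.2]],
  ],
)

```text
time: 2.92
tool_pos: [0.5121, -0.2897, 0.162]
tcp_rot: [2.731, 1.551, 0.001]
wrist_force: [-0.4, -0.5, 0.4]
width: 0.596
```

```bash
python3 - <<'E'
from h import *
np.set_printoptions(precision=4,suppress=True)
s,p=st(); im=read_camera('wrist'); np.savez('w3.npz',pos=p[0],rot=p[1],im=im); cv2.imwrite('pics/w3.png',im[:,:,::-1])
print(p,s['wrist_force']); print(rel((.5105,-.2914,.059),59))
E
```

```text
(array([ 0.5121, -0.2897,  0.162 ]), array([2.731 , 1.5514, 0.0015])) [-0.3919 -0.5279  0.4491]
[-0.0022 -0.0011  0.1036  0.0008 -0.0001  0.0012]
```

View pics/w3.png

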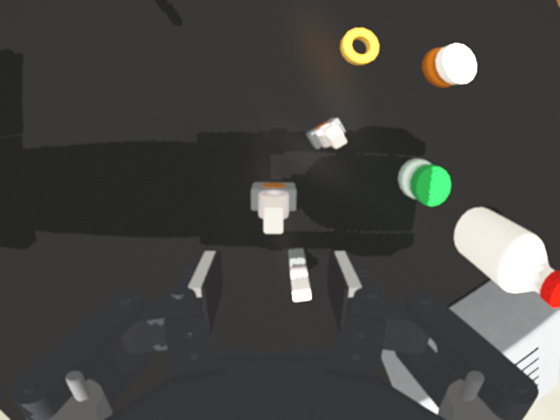

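```bash
python3 - <<'E'
from h import *
np.set_printoptions(precision=4,suppress=True)
d=np.load('w3.npz'); p=(d['pos'],d['rot']); im=d['im'][:,:,::-1]
print(proj('wrist',(.5105,-.2914,.088),p),proj('wrist',p[0],p))
g=im.min(2); m=np.zeros_like(g); m[190:245,245:300]=g[190:245,245:300]; 
for th in (150,200):
  print(th,[ (y,np.where(m[y]>th)[0].min(),np.where(m[y]>th)[0].max()) for y in range(195,238,3) if (m[y]>th).any()])
for u in(274,): 
  for v in (209,222,233): print(plane('wrist',u,v,.088,p))
cv2.imwrite('pics/c8.png',cv2.resize(im[170:250,235:315],None,fx=7,fy=7,interpolation=cv2.INTER_CUBIC))
E
```

```text
[272.6718 221.6311] [273.2086 265.8342]
150 [(195, np.int64(258), np.int64(289)), (198, np.int64(258), np.int64(289)), (201, np.int64(258), np.int64(289)), (204, np.int64(258), np.int64(289)), (207, np.int64(258), np.int64(289)), (210, np.int64(258), np.int64(288)), (213, np.int64(259), np.int64(288)), (216, np.int64(259), np.int64(287)), (219, np.int64(263), np.int64(283)), (222, np.int64(263), np.int64(282)), (225, np.int64(263), np.int64(282)), (228, np.int64(263), np.int64(282)), (231, np.int64(264), np.int64(282))]
200 [(198, np.int64(261), np.int64(286)), (201, np.int64(261), np.int64(286)), (204, np.int64(261), np.int64(286)), (207, np.int64(261), np.int64(286)), (210, np.int64(260), np.int64(286)), (213, np.int64(260), np.int64(285)), (216, np.int64(261), np.int64(284)), (219, np.int64(264), np.int64(282)), (222, np.int64(264), np.int64(282)), (225, np.int64(264), np.int64(282)), (228, np.int64(264), np.int64(282)), (231, np.int64(264), np.int64(282))]
[ 0.5161 -0.2839  0.088 ]
[ 0.5112 -0.2921  0.088 ]
[ 0.5069 -0.2992  0.088 ]
```

View pics/c8.png

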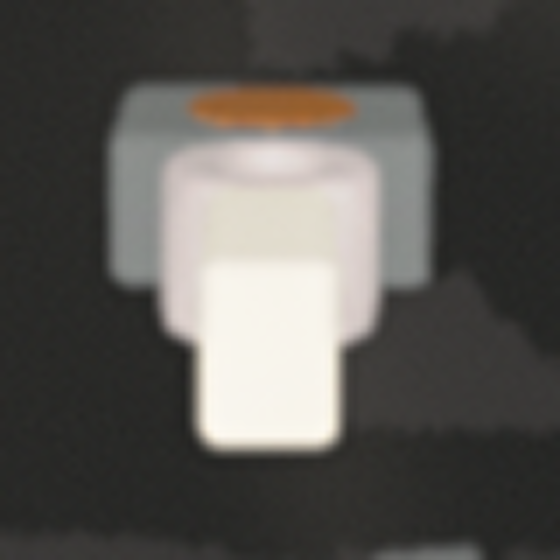

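```bash
python3 - <<'E'
from h import *
s,p=st(); print(s['joint_vel'],p[0]);print(rel((.5113,-.2913,.059),59),rel((.5113,-.2913,.074),59))
E
```

```text
[-0.0036756  -0.01231402 -0.00530452 -0.00376768 -0.00275463 -0.00224507] [ 0.51231775 -0.29001238  0.1626453 ]
[-1.700e-03 -5.000e-04  1.036e-01  8.000e-04 -1.000e-04  1.200e-03] [-0.0017 -0.0004  0.0886  0.0008 -0.0001  0.0012]
```

apply_moves(
  plan=[
    [[-0.0015, -0.0005, 0.04, 0, 0, 0.001, -0.2], [-0.0015, -0.0005, 0.075, 0, 0, 0.001, -0.2], [-0.0015, -0.0005, 0.09, 0, 0, 0.001, -0.2], [-0.0015, -0.0005, 0.098, 0, 0, 0.001, -0.2], [-0.0015, -0.0005, 0.103, 0, 0, 0.001, -0.2], [-0.0015, -0.0005, 0.103, 0, 0, 0.001, -0.2], [-0.0015, -0.0005, 0.103, 0, 0, 0.001, -0.2], [-0.0015, -0.0005, 0.103, 0, 0, 0.001, -0.2]],
  ],
)

```text
time: 3.63
tool_pos: [0.5116, -0.293, 0.06]
tcp_rot: [2.732, 1.544, 0.003]
wrist_force: [0.7, -0.8, 0.9]
width: 0.598
```

```bash
python3 - <<'E'
from h import *
for i in range(1):
    s,p=st(); im=read_camera('wrist'); cv2.imwrite('pics/w4.png',im[:,:,::-1]); print(p[0],s['wrist_force'])
    s,p=st();print(p[0]); print(rel((.5113,-.2913,.059),59))
E
```

```text
[ 0.51162361 -0.29304664  0.05997416] [ 0.67515315 -0.75238497  0.90006286]
[ 0.51146424 -0.29304666  0.05982008]
[ 0.0014 -0.001   0.0008  0.0012  0.     -0.0004]
```

View pics/w4.png

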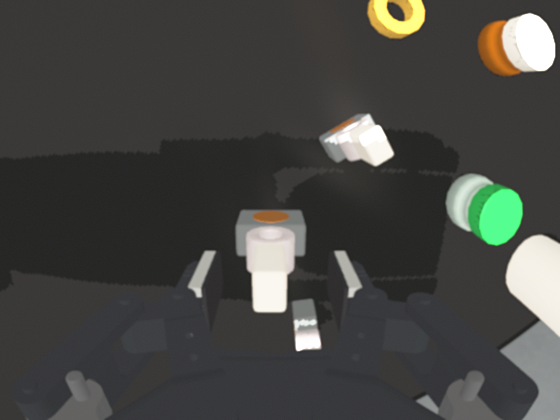

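The tab sits between the pads, at (269,290) with the pad midpoint near column 275, so I'll shift about 2 mm and close.

apply_moves(
  plan=[
    [[0.001, -0.002, 0.0005, 0, 0, 0, -0.2], [0.001, -0.002, 0.0005, 0, 0, 0, 0.3], [0.001, -0.002, 0.0005, 0, 0, 0, 0.6], [0.001, -0.002, 0.0005, 0, 0, 0, 1], [0.001, -0.002, 0.0005, 0, 0, 0, 1], [0.001, -0.002, 0.0005, 0, 0, 0, 1], [0.001, -0.002, 0.0005, 0, 0, 0, 1], [0.001, -0.002, 0.0005, 0, 0, 0, 1]],
  ],
  force=30,
)

```text
time: 4.35
tool_pos: [0.5089, -0.2905, 0.0573]
tcp_rot: [2.735, 1.545, -0.0]
wrist_force: [0.0, 1.0, 1.6]
width: 0.158
```

```bash
python3 - <<'E'
from h import *
s,p=st(); im=read_camera('wrist'); cv2.imwrite('pics/w5.png',im[:,:,::-1]); print(p,s['wrist_force'],s['torque'],s['width'])
E
```

```text
(array([ 0.50888841, -0.29045183,  0.05729199]), array([ 2.73531559e+00,  1.54507935e+00, -5.53305792e-06])) [0.01499985 1.04139836 1.6033538 ] [-0.04906382  0.03672574  0.03980444] 0.15843043370478088
```

View pics/w5.png

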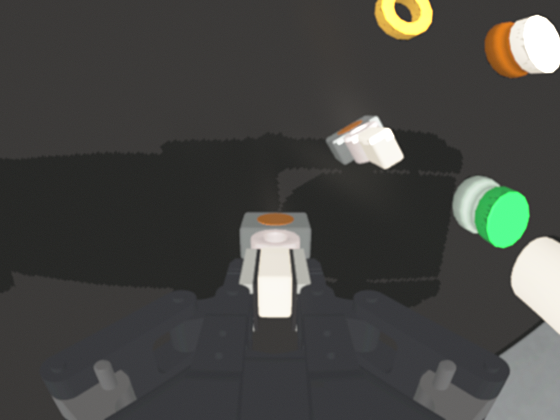

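Gripped (opening about 13.4 mm). Lift, then go to a point 40 mm before the rod tip.

```bash
python3 - <<'E'
from h import *
print(rel((.509,-.2905,.138),59),rel((.5016,-.1355,.138),95.5))
E
```

```text
[-0.      0.0001 -0.0807  0.      0.     -0.0004] [ 0.1289 -0.0862 -0.0807  0.      0.     -0.2032]
```

apply_moves(
  plan=[
    [[0, 0, -0.02, 0, 0, 0, 1], [0, 0, -0.05, 0, 0, 0, 1], [0, 0, -0.081, 0, 0, 0, 1], [0.03, -0.02, -0.081, 0, 0, -0.04, 1], [0.06, -0.04, -0.081, 0, 0, -0.08, 1], [0.09, -0.06, -0.081, 0, 0, -0.12, 1], [0.115, -0.077, -0.081, 0, 0, -0.16, 1], [0.129, -0.086, -0.081, 0, 0, -0.203, 1]],
  ],
)

```text
time: 5.07
tool_pos: [0.5004, -0.1324, 0.1375]
tcp_rot: [-2.118, -2.317, -0.0]
wrist_force: [-0.5, 0.2, -1.4]
width: 0.159
```

apply_moves(
  plan=[
    [[0, 0, 0, 0, 0, 0, 1], [0, 0, 0, 0, 0, 0, 1], [0, 0, 0, 0, 0, 0, 1], [0, 0, 0, 0, 0, 0, 1], [0, 0, 0, 0, 0, 0, 1], [0, 0, 0, 0, 0, 0, 1], [0, 0, 0, 0, 0, 0, 1], [0, 0, 0, 0, 0, 0, 1]],
  ],
)

```text
time: 5.73
tool_pos: [0.5017, -0.136, 0.1382]
tcp_rot: [-2.129, -2.31, 0.0]
wrist_force: [-0.7, -1.1, -0.8]
width: 0.156
```

```bash
python3 - <<'E'
from h import *
s,p=st(); im=read_camera('wrist');np.savez('w6.npz',pos=p[0],rot=p[1],im=im); cv2.imwrite('pics/w6.png',im[:,:,::-1]); print(p,s['wrist_force'],s['torque'],s['width'])
im=read_camera('side');cv2.imwrite('pics/s6.png',cv2.resize(im[140:260,200:330,::-1],None,fx=6,fy=6,interpolation=cv2.INTER_CUBIC)[:600])
E
```

```text
(array([ 0.50174525, -0.13598208,  0.13816109]), array([-2.12895515e+00, -2.31005798e+00,  1.07868349e-04])) [-0.67964499 -1.14023273 -0.82850933] [-0.0458713  -0.00881211 -0.02223439] 0.1562448092781285
```

View pics/w6.png

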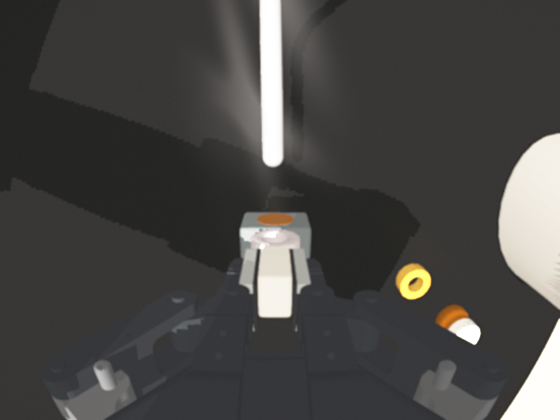

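View pics/s6.png

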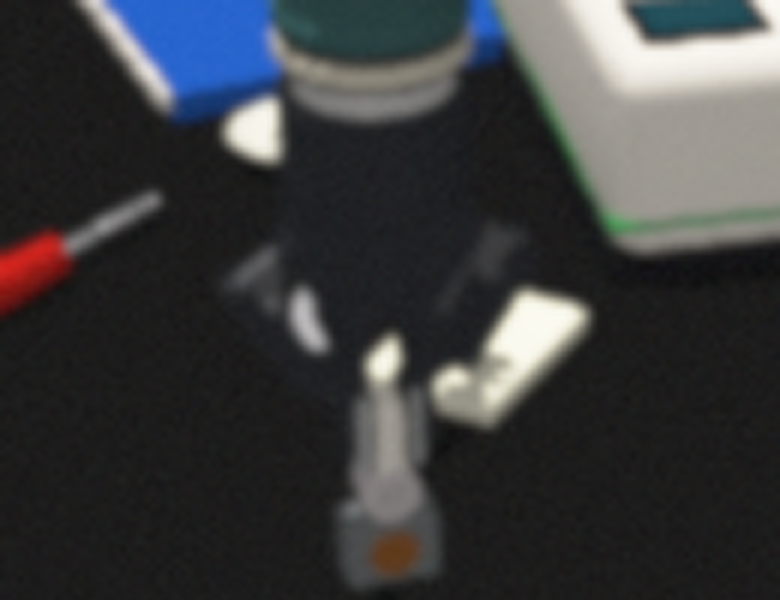

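```bash
cat > rod.py <<'E'
from h import *
def rodpts(d,box,th=140,z=.125,step=6):
    pose=(d['pos'],d['rot']); im=d['im'].astype(int); x0,y0,x1,y1=box; out=[]
    g=cv2.GaussianBlur(d['im'].min(2),(3,3),0)
    for y in range(y0,y1,step):
        xx=np.where(g[y,x0:x1]>th)[0]
        if len(xx)>3: out.append((x0+(xx.min()+xx.max())/2,y,len(xx)))
    return np.array(out),np.array([plane('wrist',u,v,z,pose) for u,v,_ in out])
E
python3 - <<'E'
from rod import *
np.set_printoptions(precision=4,suppress=True)
d=np.load('w6.npz'); pose=(d['pos'],d['rot'])
px,P=rodpts(d,(255,0,292,170),step=10); Rt=R.from_rotvec(pose[1])
print(np.c_[px,P[:,:2],Rt.inv().apply(P-pose[0])])
q=P[1:-2]; a=np.polyfit(q[:,1],q[:,0],1); print('leg1 yaw',90-np.degrees(np.arctan(a[0])),a)
t=Rt.inv().apply(q-pose[0]); print('tool line y=a x+b',np.polyfit(t[:,0],t[:,1],1))
print('bore proj',proj('wrist',pose[0]+Rt.apply([0,0,.0133]),pose),'collar front centre',proj('wrist',pose[0]+Rt.apply([.010,0,.0133]),pose),'tabtop',proj('wrist',pose[0]+Rt.apply([0,0,-.0307]),pose))
g=d['im'][:,:,::-1]; cv2.imwrite('pics/c9.png',cv2.resize(g[130:330,225:325],None,fx=3,fy=3,interpolation=cv2.INTER_CUBIC))
E
```

```text
[[269.5      0.      22.       0.4895  -0.0076   0.129   -0.0017   0.0132]
 [270.      10.      23.       0.4902  -0.013    0.1235  -0.0015   0.0132]
 [270.5     20.      22.       0.4909  -0.0182   0.1183  -0.0012   0.0132]
 [270.5     30.      22.       0.4913  -0.0234   0.1131  -0.0012   0.0132]
 [270.5     40.      22.       0.4917  -0.0285   0.108   -0.0012   0.0132]
 [270.5     50.      22.       0.4921  -0.0335   0.1029  -0.0012   0.0132]
 [270.5     60.      22.       0.4926  -0.0385   0.0979  -0.0012   0.0132]
 [270.5     70.      22.       0.493   -0.0434   0.093   -0.0012   0.0132]
 [270.5     80.      22.       0.4934  -0.0482   0.0881  -0.0012   0.0132]
 [271.5     90.      22.       0.4942  -0.053    0.0833  -0.0007   0.0132]
 [271.     100.      23.       0.4944  -0.0579   0.0785  -0.001    0.0132]
 [271.     110.      23.       0.4948  -0.0627   0.0736  -0.001    0.0132]
 [271.5    120.      22.       0.4954  -0.0674   0.0688  -0.0007   0.0132]
 [272.     130.      23.       0.496   -0.0722   0.064   -0.0005   0.0132]
 [272.     140.      23.       0.4964  -0.077    0.0592  -0.0005   0.0132]
 [272.5    150.      22.       0.4971  -0.0818   0.0543  -0.0003   0.0132]
 [272.5    160.      20.       0.4974  -0.0867   0.0495  -0.0003   0.0132]]
leg1 yaw 95.43474973559631 [-0.0951  0.489 ]
tool line y=a x+b [-0.0133  0.0002]
bore proj [273.1084 253.8621] collar front centre [273.0925 236.2529] tabtop [272.8106 298.5634]
```

View pics/c9.png

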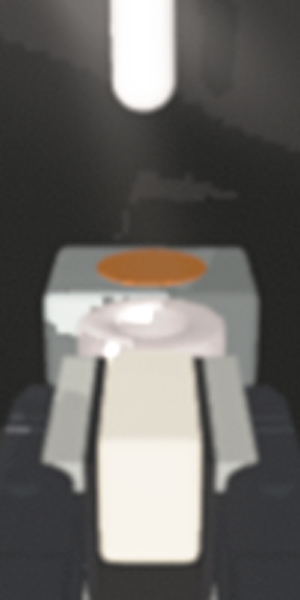

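```bash
python3 - <<'E'
from rod import *
np.set_printoptions(precision=4,suppress=True)
D={n:np.load(n+'.npz') for n in('w1','w2','w6')}
def tip(n,box):
    d=D[n]; x0,y0,x1,y1=box; g=cv2.GaussianBlur(d['im'].min(2),(3,3),0)[y0:y1,x0:x1]; ys,xs=np.where(g>110); k=ys>=ys.max()-1
    return x0+xs[k].mean(), y0+ys.max()+.5
rs=[]
for n,b in (('w1',(310,280,370,310)),('w2',(230,50,300,110)),('w6',(255,120,292,180))):
    u=tip(n,b); d=D[n]; rs.append(ray('wrist',*u,(d['pos'],d['rot']))); print(n,u,rs[-1][0],plane('wrist',*u,.125,(d['pos'],d['rot'])))
print(tri(rs[1],rs[2]),tri(rs[0],rs[1]),tri(rs[0],rs[2]))
E
```

```text
w1 (np.float64(347.5), np.float64(301.5)) [0.4655 0.1354 0.4498] [ 0.4968 -0.0923  0.125 ]
w2 (np.float64(274.8), np.float64(91.5)) [ 0.4897 -0.1115  0.4422] [ 0.4959 -0.0895  0.125 ]
w6 (np.float64(272.5), np.float64(167.5)) [ 0.4965 -0.0648  0.2814] [ 0.4977 -0.0904  0.125 ]
(array([ 0.4968, -0.0898,  0.1283]), np.float64(0.001877887026330957)) (array([ 0.4961, -0.0898,  0.1287]), np.float64(0.0005825523616864631)) (array([ 0.4971, -0.09  ,  0.1282]), np.float64(0.001274162171717135))
```

apply_moves(
  plan=[
    [[0.005, -0.0005, 0, 0, 0, -0.0043, 1], [0.012, -0.001, 0, 0, 0, -0.0043, 1], [0.018, -0.0012, 0, 0, 0, -0.0043, 1], [0.024, -0.0013, 0, 0, 0, -0.0043, 1], [0.029, -0.0013, 0, 0, 0, -0.0043, 1], [0.03, -0.0013, 0, 0, 0, -0.0043, 1], [0.03, -0.0013, 0, 0, 0, -0.0043, 1], [0.03, -0.0013, 0, 0, 0, -0.0043, 1]],
  ],
)

```text
time: 6.5
tool_pos: [0.4981, -0.1055, 0.1383]
tcp_rot: [2.111, 2.326, -0.0]
wrist_force: [0.4, -0.6, -2.4]
width: 0.158
```

```bash
cat > look.py <<'E'
from rod import *
import sys
np.set_printoptions(precision=4,suppress=True)
n=sys.argv[1]
s,p=st(); im=read_camera('wrist');np.savez(n+'.npz',pos=p[0],rot=p[1],im=im); cv2.imwrite(f'pics/{n}.png',cv2.resize(im[80:330,200:350,::-1],None,fx=2.4,fy=2.4,interpolation=cv2.INTER_CUBIC))
M=R.from_rotvec(p[1]); m=M.as_matrix(); print('t',s['time'],'pos',p[0],'yaw',np.degrees(np.arctan2(m[1,0],m[0,0])),'F tool',M.inv().apply(s['wrist_force']),'tq',M.inv().apply(s['torque']),s['width'])
E
python3 look.py w7; python3 - <<'E'
from rod import *
np.set_printoptions(precision=4,suppress=True)
d=np.load('w7.npz'); pose=(d['pos'],d['rot'])
px,P=rodpts(d,(255,0,292,200),step=10); Rt=R.from_rotvec(pose[1]); t=Rt.inv().apply(P-pose[0]);print(np.c_[px,t])
print(np.polyfit(t[1:14,0],t[1:14,1],1))
E
```

```text
t 6.5 pos [ 0.4981 -0.1055  0.1383] yaw 95.5402389699956 F tool [-0.6651  0.2983  2.3706] tq [ 0.0425 -0.0081 -0.0233] 0.15821499221624497
[[284.       0.      15.       0.129    0.0052   0.0133]
 [282.      10.      19.       0.1236   0.0042   0.0133]
 [280.5     20.      22.       0.1183   0.0035   0.0133]
 [278.      30.      23.       0.1131   0.0023   0.0133]
 [276.5     40.      22.       0.108    0.0016   0.0133]
 [275.5     50.      22.       0.1029   0.0011   0.0133]
 [275.5     60.      22.       0.0979   0.0011   0.0133]
 [275.5     70.      22.       0.093    0.0011   0.0133]
 [275.5     80.      22.       0.0881   0.0011   0.0133]
 [275.5     90.      22.       0.0833   0.0011   0.0133]
 [275.5    100.      22.       0.0785   0.0012   0.0133]
 [275.5    110.      22.       0.0736   0.0012   0.0133]
 [275.5    120.      22.       0.0688   0.0012   0.0133]
 [275.5    130.      22.       0.064    0.0012   0.0133]
 [275.5    140.      22.       0.0592   0.0012   0.0133]
 [275.5    150.      22.       0.0543   0.0012   0.0133]
 [275.5    160.      22.       0.0494   0.0012   0.0133]
 [275.     170.      21.       0.0445   0.0009   0.0133]
 [275.     180.      21.       0.0395   0.001    0.0133]
 [275.5    190.      20.       0.0345   0.0012   0.0133]]
[ 0.0405 -0.0021]
```

View pics/w7.png

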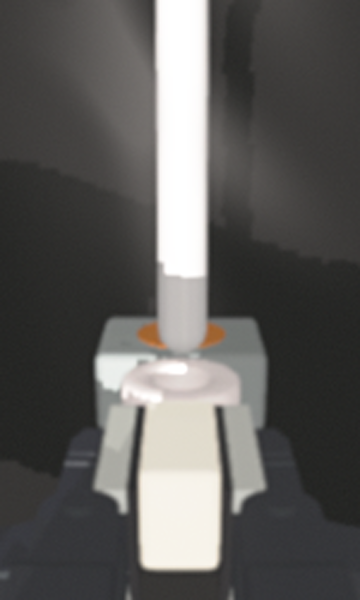

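The rod column 275.5 lines up with the carrier's centre at column 275.5 and runs parallel. Advancing gently onto the tip.

apply_moves(
  plan=[
    [[0.003, 0, 0, 0, 0, 0, 1], [0.006, 0, 0, 0, 0, 0, 1], [0.008, 0, 0, 0, 0, 0, 1], [0.01, 0, 0, 0, 0, 0, 1], [0.011, 0, 0, 0, 0, 0, 1], [0.012, 0, 0, 0, 0, 0, 1], [0.013, 0, 0, 0, 0, 0, 1], [0.013, 0, 0, 0, 0, 0, 1]],
  ],
)

```text
time: 7.22
tool_pos: [0.4967, -0.0926, 0.1382]
tcp_rot: [-2.112, -2.326, -0.0]
wrist_force: [0.2, -0.5, -2.0]
width: 0.156
```

```bash
python3 look.py w8
```

```text
t 7.2167 pos [ 0.4967 -0.0926  0.1382] yaw 95.51468956714392 F tool [-0.5515  0.1668  2.0139] tq [-0.0426  0.0137 -0.005 ] 0.1557677671370343
```

View pics/w8.png

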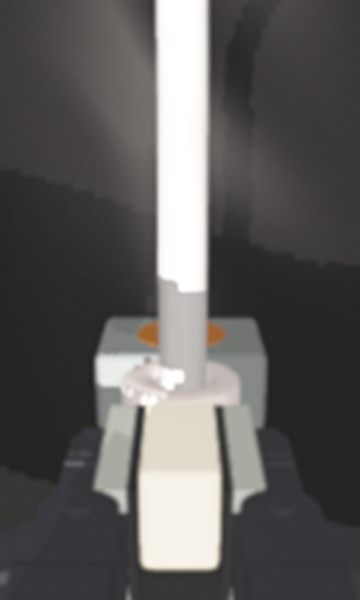

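The tip is inside the collar and forces are still near baseline. Continue along leg 1.

apply_moves(
  plan=[
    [[0.003, 0, 0, 0, 0, 0, 1], [0.006, 0, 0, 0, 0, 0, 1], [0.009, 0, 0, 0, 0, 0, 1], [0.012, 0, 0, 0, 0, 0, 1], [0.015, 0, 0, 0, 0, 0, 1], [0.018, 0, 0, 0, 0, 0, 1], [0.02, 0, 0, 0, 0, 0, 1], [0.02, 0, 0, 0, 0, 0, 1]],
  ],
)

```text
time: 7.93
tool_pos: [0.4948, -0.0724, 0.1382]
tcp_rot: [-2.111, -2.326, -0.0]
wrist_force: [-0.1, 0.3, -1.7]
width: 0.159
```

```bash
python3 look.py w9
```

```text
t 7.9333 pos [ 0.4948 -0.0724  0.1382] yaw 95.53638293000097 F tool [ 0.2822 -0.0852  1.6886] tq [ 0.0069  0.0296 -0.015 ] 0.15904155433716916
```

View pics/w9.png

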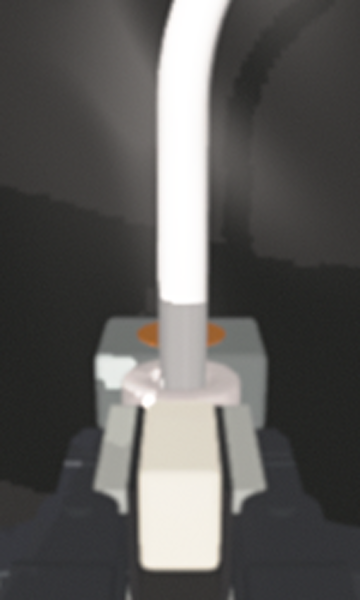

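```bash
python3 - <<'E'
from rod import *
from scipy.optimize import least_squares
np.set_printoptions(precision=4,suppress=True)
d=np.load('w9.npz'); pose=(d['pos'],d['rot']); Rt=R.from_rotvec(pose[1]); g=d['im'][:,:,::-1]
m=((cv2.GaussianBlur(d['im'].min(2),(3,3),0)>140)*1).astype(np.uint8); m[200:]=0
n,l,s,c=cv2.connectedComponentsWithStats(m); i=l[150,275]; cn=cv2.findContours((l==i).astype(np.uint8),0,1)[0][0][:,0,:]
print(s[i])
cn=cn[(cn[:,1]>2)&(cn[:,1]<198)&(cn[:,0]<556)]
E=np.array([plane('wrist',u,v,.125,pose) for u,v in cn]); t=Rt.inv().apply(E-pose[0])[:,:2]
# signed dist of edge points to centreline: leg1 y=b, bend at x=s0 to +y, R=.06, angle th
def f(p,full=False):
    b,s0,th,hw,sl=p; x=t[:,0]; y=t[:,1]-b-sl*x
    d1=np.where(x<s0,y,1e3)
    X=x-s0; Y=y-.06; rr=.06-np.hypot(X,Y); a=np.arctan2(X,-Y)
    da=rr # positive toward centre
    px,py=.06*np.sin(th),-.06*np.cos(th); u=np.array([np.cos(th),np.sin(th)]); nn=np.array([-np.sin(th),np.cos(th)])
    al=(X-px)*u[0]+(Y-py)*u[1]; dl=(X-px)*nn[0]+(Y-py)*nn[1]
    D=np.where(x<s0,y,np.where(al>0,dl,da)); return np.abs(D)-hw
r=least_squares(f,[.001,.07,.82,.0055,0],loss='soft_l1',f_scale=.0005); print(r.x,np.degrees(r.x[2]),np.sqrt(np.mean(r.fun**2)),len(t))
cv2.imwrite('pics/w9f.png',g)
# leg2 from w1
d=np.load('w1.npz');px,P=rodpts(d,(320,130,380,200),th=75,step=4); a=np.polyfit(P[:,1],P[:,0],1); print('leg2 yaw',90-np.degrees(np.arctan(a[0])),len(P))
E
```

```text
[ 265    0  186  200 6749]
[ 0.0017  0.0668  1.5159  0.005  -0.0114] 86.85578951186758 0.001997622001855224 486
leg2 yaw 49.0400187176429 18
```

View pics/w9f.png

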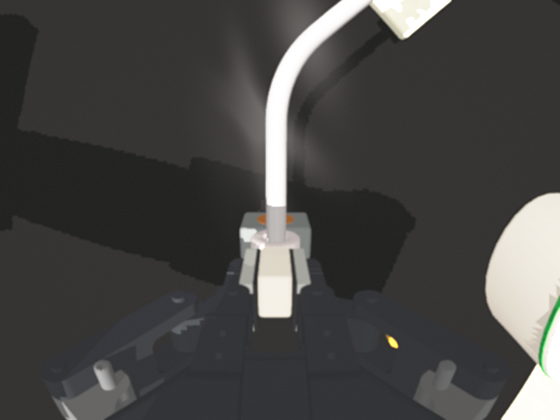

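```bash
cat > fit.py <<'E'
from rod import *
from scipy.optimize import least_squares
np.set_printoptions(precision=4,suppress=True)
def edges(n,umax,vmax=200,th=140,seed=(275,150)):
    d=np.load(n+'.npz'); pose=(d['pos'],d['rot']); Rt=R.from_rotvec(pose[1])
    m=((cv2.GaussianBlur(d['im'].min(2),(3,3),0)>th)*1).astype(np.uint8); m[vmax:]=0; m[:,umax:]=0
    nn,l,s,c=cv2.connectedComponentsWithStats(m); i=l[seed[1],seed[0]]; cn=cv2.findContours((l==i).astype(np.uint8),0,1)[0][0][:,0,:]
    cn=cn[(cn[:,1]>2)&(cn[:,1]<vmax-2)&(cn[:,0]<umax-3)]
    E=np.array([plane('wrist',u,v,.125,pose) for u,v in cn]); return E,Rt.inv().apply(E-pose[0])[:,:2]
def model(t):
  def f(p):
    b,s0,th,hw,sl=p; x=t[:,0]; y=t[:,1]-b-sl*x
    X=x-s0; Y=y-.06
    px,py=.06*np.sin(th),-.06*np.cos(th); u=np.array([np.cos(th),np.sin(th)]); nn=np.array([-np.sin(th),np.cos(th)])
    al=(X-px)*u[0]+(Y-py)*u[1]; dl=(X-px)*nn[0]+(Y-py)*nn[1]
    D=np.where(x<s0,y,np.where(al>0,dl,.06-np.hypot(X,Y))); return np.abs(D)-hw
  return f
E
python3 - <<'E'
from fit import *
E,t=edges('w9',365)
r=least_squares(model(t),[.001,.07,.82,.0055,0],loss='soft_l1',f_scale=.0005); print(r.x,np.degrees(r.x[2]),np.sqrt(np.mean(r.fun**2)),len(t))
E
```

```text
[0.0008 0.0681 0.8035 0.005  0.0061] 46.03608409209684 0.0001264283764011201 396
```

Fit residual is 0.13 mm with half-width 5.0 mm, so the height is consistent. Bend angle about 46.0°, bend start 68 mm ahead. Plan the path.

```bash
cat > path.py <<'E'
from h import *
import json,sys,os
np.set_printoptions(precision=4,suppress=True)
u1=np.radians(95.19); TH=.8035; P0=np.array([.4948,-.0724,.1382]); Y0=95.53
m=down(Y0); B=P0+m.apply([.0681,.0001,0]); 
def at(s,dz=0):
    d=np.array([np.cos(u1),np.sin(u1),0]); r=np.array([d[1],-d[0],0])
    if s<=0: p=B+s*d; th=0
    else:
        C=B+.06*r; th=min(s/.06,TH); 
        # inward bias .4 mm on arc, ramped
        k=.0004*np.clip(min(s,.06*TH-s)/.010+.5,0,1)
        rad=(-r*np.cos(th)+d*np.sin(th)); p=C+(.06-k)*rad
        if s>.06*TH:
            dd=d*np.cos(TH)+r*np.sin(TH); p=p+(s-.06*TH)*dd
    p=p.copy(); p[2]=P0[2]+dz; return p, 95.19-np.degrees(th)
def load():
    if os.path.exists('nom.json'):
        j=json.load(open('nom.json')); return np.array(j[0]),np.array(j[1])
    return P0,down(Y0).as_rotvec()
def save(b): json.dump([list(b[0]),list(b[1])],open('nom.json','w'))
def plan(ss,dz=0):
    b=load(); rows=[]
    for s in ss:
        p,y=at(s,dz); r=rel(p,y,b); rows.append([float(x) for x in r]+[1])
    print(json.dumps([rows])); json.dump([list(b[0]),list(b[1]),rows[-1]],open('pend.json','w'))
def commit():
    j=json.load(open('pend.json')); b=(np.array(j[0]),np.array(j[1])); r=np.array(j[2]); Rb=R.from_rotvec(b[1])
    nb=(b[0]+Rb.apply(r[:3]),(Rb*R.from_rotvec(r[3:6]*np.pi)).as_rotvec()); save(nb)
    s,p=st(); M=R.from_rotvec(nb[1]); m=R.from_rotvec(p[1])
    print('t',s['time'],'err(tool,mm)',1e3*M.inv().apply(p[0]-nb[0]),'rot err deg',np.degrees((M.inv()*m).as_rotvec()),'F tool',m.inv().apply(s['wrist_force']),'tq',m.inv().apply(s['torque']),'w',s['width'])
E
python3 - <<'E'
from path import *
for s in (-.068,-.04,0,.024,.0482,.1182,.1242): print(s,at(s))
plan(np.array([-65,-62,-59,-56,-53,-50,-48,-48])/1e3)
E
```

```text
-0.068 (array([ 0.4945, -0.0723,  0.1382]), np.float64(95.19))
-0.04 (array([ 0.492 , -0.0444,  0.1382]), np.float64(95.19))
0 (array([ 0.4883, -0.0046,  0.1382]), np.float64(95.19))
0.024 (array([0.4913, 0.019 , 0.1382]), np.float64(72.27168819476707))
0.0482 (array([0.5028, 0.0399, 0.1382]), np.float64(49.16239045782387))
0.1182 (array([0.5485, 0.093 , 0.1382]), np.float64(49.15284116123835))
0.1242 (array([0.5524, 0.0975, 0.1382]), np.float64(49.15284116123835))
[[[0.0031, -0.0003, 0.0, -0.0, -0.0, 0.0019, 1], [0.0061, -0.0003, 0.0, -0.0, -0.0, 0.0019, 1], [0.0091, -0.0003, 0.0, -0.0, -0.0, 0.0019, 1], [0.0121, -0.0002, 0.0, -0.0, -0.0, 0.0019, 1], [0.0151, -0.0002, 0.0, -0.0, -0.0, 0.0019, 1], [0.0181, -0.0002, 0.0, -0.0, -0.0, 0.0019, 1], [0.0201, -0.0002, 0.0, -0.0, -0.0, 0.0019, 1], [0.0201, -0.0002, 0.0, -0.0, -0.0, 0.0019, 1]]]
```

apply_moves(
  plan=[
    [[0.0031, -0.0002, 0, 0, 0, 0.0019, 1], [0.0061, -0.0002, 0, 0, 0, 0.0019, 1], [0.0091, -0.0002, 0, 0, 0, 0.0019, 1], [0.0121, -0.0002, 0, 0, 0, 0.0019, 1], [0.0151, -0.0002, 0, 0, 0, 0.0019, 1], [0.0181, -0.0002, 0, 0, 0, 0.0019, 1], [0.0201, -0.0002, 0, 0, 0, 0.0019, 1], [0.0201, -0.0002, 0, 0, 0, 0.0019, 1]],
  ],
)

```text
time: 8.65
tool_pos: [0.4926, -0.0524, 0.1382]
tcp_rot: [-2.118, -2.32, -0.0]
wrist_force: [-0.4, 0.3, -0.8]
width: 0.159
```

```bash
python3 - <<'E'
from path import *
commit(); plan(np.array([-45,-42,-38,-34,-30,-27,-24,-24])/1e3)
E
python3 look.py w10; python3 - <<'E'
from fit import *
E,t=edges('w10',400,150,seed=(275,100))
r=least_squares(model(t),[.001,.048,.82,.0055,0],loss='soft_l1',f_scale=.0005); print(r.x,np.degrees(r.x[2]),np.sqrt(np.mean(r.fun**2)),len(t))
E
```

```text
t 8.65 err(tool,mm) [ 0.0254 -0.041  -0.0046] rot err deg [ 0.0037  0.0082 -0.0049] F tool [ 0.3004 -0.3905  0.7905] tq [ 0.0317 -0.0395 -0.0215] w 0.15922282401557228
[[[0.003, 0.0, 0.0, -0.0, -0.0, -0.0, 1], [0.006, 0.0, 0.0, -0.0, -0.0, -0.0, 1], [0.01, 0.0, 0.0, -0.0, -0.0, -0.0, 1], [0.014, 0.0, 0.0, -0.0, -0.0, -0.0, 1], [0.018, 0.0, 0.0, -0.0, -0.0, -0.0, 1], [0.021, 0.0, 0.0, -0.0, -0.0, -0.0, 1], [0.024, 0.0, 0.0, -0.0, -0.0, -0.0, 1], [0.024, 0.0, 0.0, -0.0, -0.0, -0.0, 1]]]
t 8.65 pos [ 0.4926 -0.0524  0.1382] yaw 95.19294109428677 F tool [ 0.3004 -0.3905  0.7905] tq [ 0.0317 -0.0395 -0.0215] 0.15922282401557228
[   0.9836   -0.0567    1.568     0.0003 -355.3092] 89.83892113082581 3.233069195712801e-05 440
```

View pics/w10.png

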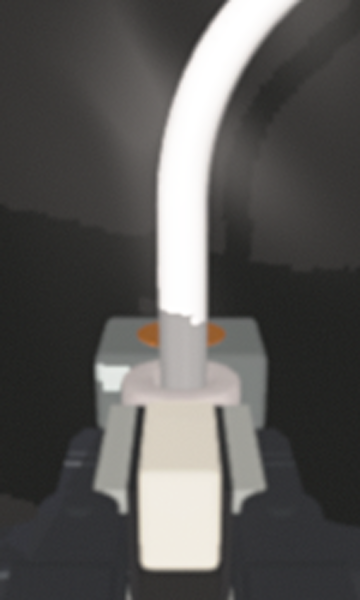

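apply_moves(
  plan=[
    [[0.003, 0, 0, 0, 0, 0, 1], [0.006, 0, 0, 0, 0, 0, 1], [0.01, 0, 0, 0, 0, 0, 1], [0.014, 0, 0, 0, 0, 0, 1], [0.018, 0, 0, 0, 0, 0, 1], [0.021, 0, 0, 0, 0, 0, 1], [0.024, 0, 0, 0, 0, 0, 1], [0.024, 0, 0, 0, 0, 0, 1]],
  ],
)

```text
time: 9.37
tool_pos: [0.4904, -0.0283, 0.1382]
tcp_rot: [-2.118, -2.32, -0.0]
wrist_force: [0.3, 0.4, -1.8]
width: 0.158
```

```bash
python3 - <<'E'
from path import *
commit(); plan(np.array([-21,-18,-15,-12,-10,-8,-8,-8])/1e3)
E
python3 look.py w11; python3 - <<'E'
from fit import *
im=np.load('w11.npz')['im'];cv2.imwrite('pics/w11f.png',im[:,:,::-1])
for n,s0,um in (('w10',.048,345),('w11',.024,345),('w11',.024,325)):
  E,t=edges(n,um,180,seed=(275,155))
  r=least_squares(model(t),[.001,s0,.82,.0055,0],bounds=([-.01,0,.5,.003,-.1],[.01,.1,1.6,.008,.1]),loss='soft_l1',f_scale=.0005); print(n,r.x,np.degrees(r.x[2]),np.sqrt(np.mean(r.fun**2)),len(t))
E
```

```text
t 9.3667 err(tool,mm) [ 0.1664 -0.043   0.0014] rot err deg [ 0.0058  0.0128 -0.009 ] F tool [0.4048 0.3489 1.8486] tq [0.0093 0.0159 0.0089] w 0.15797292062379586
[[[0.003, 0.0, 0.0, -0.0, -0.0, -0.0, 1], [0.006, 0.0, 0.0, -0.0, -0.0, -0.0, 1], [0.009, 0.0, 0.0, -0.0, -0.0, -0.0, 1], [0.012, 0.0, 0.0, -0.0, -0.0, -0.0, 1], [0.014, 0.0, 0.0, -0.0, -0.0, -0.0, 1], [0.016, 0.0, 0.0, -0.0, -0.0, -0.0, 1], [0.016, 0.0, 0.0, -0.0, -0.0, -0.0, 1], [0.016, 0.0, 0.0, -0.0, -0.0, -0.0, 1]]]
t 9.3667 pos [ 0.4904 -0.0283  0.1382] yaw 95.19695065171246 F tool [0.4048 0.3489 1.8486] tq [0.0093 0.0159 0.0089] 0.15797292062379586
w10 [0.0001 0.0488 0.7927 0.005  0.0202] 45.42015910306548 0.00012223992420428714 261
w11 [-0.01    0.1     0.9436  0.008  -0.1   ] 54.065856682806256 0.1448459821436045 175
w11 [-0.01    0.1     0.9436  0.008  -0.1   ] 54.065856682806256 0.1448459821436045 175
```

View pics/w11f.png

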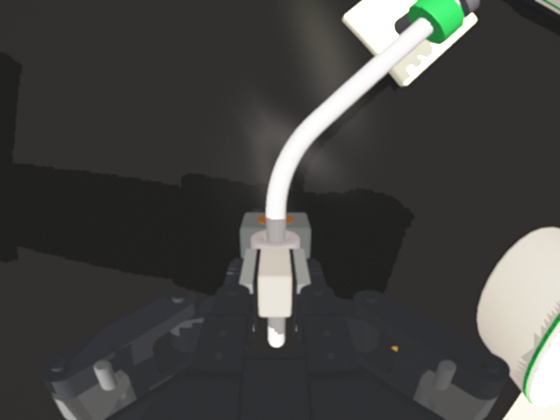

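```bash
python3 - <<'E'
from fit import *
for um,vm in ((360,205),(350,205),(370,205)):
  E,t=edges('w11',um,vm,seed=(300,140))
  for sl in (None,0.):
    F=model(t); f=(lambda p:F(p)) if sl is None else (lambda p:F(np.r_[p,0.]))
    x0=[.001,.024,.82,.0055]+([0] if sl is None else [])
    r=least_squares(f,x0,loss='soft_l1',f_scale=.0005); print(um,r.x,np.degrees(r.x[2]),np.sqrt(np.mean(r.fun**2)),len(t))
E
```

```text
360 [0.001  0.024  0.8005 0.0049 0.0084] 45.863273833887874 0.00013290912143470524 241
360 [0.0012 0.0236 0.8036 0.0049] 46.04278853361983 0.00013354862188221322 241
350 [0.001  0.0239 0.7979 0.0049 0.0066] 45.71849612606351 0.00013202277474652012 221
350 [0.0012 0.0236 0.8002 0.0049] 45.84809363502389 0.00013241973406358178 221
370 [0.001  0.024  0.8005 0.0049 0.0081] 45.86781122340616 0.00013098364078527764 261
370 [0.0012 0.0236 0.8038 0.0049] 46.05495550824069 0.00013158018031440754 261
```

Whole rod visible: sleeve at (425,25), bend as planned (start 24 mm ahead, 46°). Continue to the bend.

apply_moves(
  plan=[
    [[0.003, 0, 0, 0, 0, 0, 1], [0.006, 0, 0, 0, 0, 0, 1], [0.009, 0, 0, 0, 0, 0, 1], [0.012, 0, 0, 0, 0, 0, 1], [0.014, 0, 0, 0, 0, 0, 1], [0.016, 0, 0, 0, 0, 0, 1], [0.016, 0, 0, 0, 0, 0, 1], [0.016, 0, 0, 0, 0, 0, 1]],
  ],
)

```text
time: 10.08
tool_pos: [0.4891, -0.0129, 0.1382]
tcp_rot: [2.119, 2.32, -0.0]
wrist_force: [0.3, 0.2, -0.6]
width: 0.162
```

```bash
python3 - <<'E'
from path import *
commit(); plan(np.array([-6,-4,-2,0,2,4,6,6])/1e3)
E
```

```text
t 10.0833 err(tool,mm) [-0.3492  0.0079 -0.0242] rot err deg [-0.    -0.006  0.003] F tool [0.1248 0.312  0.6452] tq [-0.0356 -0.0219  0.0381] w 0.16220268773978652
[[[0.002, 0.0, 0.0, -0.0, -0.0, -0.0, 1], [0.004, 0.0, 0.0, -0.0, -0.0, -0.0, 1], [0.006, 0.0, 0.0, -0.0, -0.0, -0.0, 1], [0.008, 0.0, 0.0, -0.0, -0.0, -0.0, 1], [0.01, 0.0003, 0.0, -0.0, -0.0, 0.0106, 1], [0.012, 0.0005, 0.0, -0.0, -0.0, 0.0212, 1], [0.014, 0.0007, 0.0, -0.0, -0.0, 0.0318, 1], [0.014, 0.0007, 0.0, -0.0, -0.0, 0.0318, 1]]]
```

```bash
cat >> path.py <<'E'
def raw(s):
    d=np.array([np.cos(u1),np.sin(u1),0]); r=np.array([d[1],-d[0],0])
    if s<=0: return B+s*d
    C=B+.06*r; th=min(s/.06,TH); p=C+.06*(-r*np.cos(th)+d*np.sin(th))
    if s>.06*TH: p=p+(s-.06*TH)*(d*np.cos(TH)+r*np.sin(TH))
    return p
def at(s,dz=0):
    q=np.array([raw(s+x) for x in np.linspace(-.01,.01,11)]); c=q[-1]-q[0]; p=(q.mean(0)+ (q[0]+q[-1])/2)/2
    p[2]=P0[2]+dz; return p,np.degrees(np.arctan2(c[1],c[0]))
E
python3 - <<'E'
from path import *
plan(np.array([-6,-4,-2,0,2,4,6,6])/1e3)
E
```

```text
[[[0.002, 0.0001, 0.0, -0.0, -0.0, 0.0021, 1], [0.004, 0.0001, 0.0, -0.0, -0.0, 0.0048, 1], [0.006, 0.0002, 0.0, -0.0, -0.0, 0.0085, 1], [0.008, 0.0003, 0.0, -0.0, -0.0, 0.0132, 1], [0.01, 0.0004, 0.0, -0.0, -0.0, 0.0191, 1], [0.012, 0.0006, 0.0, -0.0, -0.0, 0.026, 1], [0.0139, 0.0009, 0.0, -0.0, -0.0, 0.0339, 1], [0.0139, 0.0009, 0.0, -0.0, -0.0, 0.0339, 1]]]
```

apply_moves(
  plan=[
    [[0.002, 0.0001, 0, 0, 0, 0.0021, 1], [0.004, 0.0001, 0, 0, 0, 0.0048, 1], [0.006, 0.0002, 0, 0, 0, 0.0085, 1], [0.008, 0.0003, 0, 0, 0, 0.0132, 1], [0.01, 0.0004, 0, 0, 0, 0.0191, 1], [0.012, 0.0006, 0, 0, 0, 0.026, 1], [0.0139, 0.0009, 0, 0, 0, 0.0339, 1], [0.0139, 0.0009, 0, 0, 0, 0.0339, 1]],
  ],
)

```text
time: 10.75
tool_pos: [0.4887, 0.0013, 0.1382]
tcp_rot: [-2.241, -2.202, -0.0]
wrist_force: [-0.4, -0.6, -0.7]
width: 0.156
```

```bash
python3 - <<'E'
from path import *
commit(); plan(np.array([8,10,12,14,16,18,20,20])/1e3)
E
python3 look.py w12
```

```text
t 10.75 err(tool,mm) [-0.0732  0.0475 -0.025 ] rot err deg [0.0001 0.0091 0.088 ] F tool [-0.5723 -0.4294  0.7047] tq [ 0.0248 -0.0617  0.0417] w 0.1563711129099424
[[[0.002, -0.0, 0.0, -0.0, -0.0, 0.0091, 1], [0.004, 0.0001, 0.0, -0.0, -0.0, 0.0191, 1], [0.006, 0.0002, 0.0, -0.0, -0.0, 0.0298, 1], [0.0079, 0.0005, 0.0, -0.0, -0.0, 0.0404, 1], [0.0099, 0.0007, 0.0, -0.0, -0.0, 0.051, 1], [0.0118, 0.0011, 0.0, -0.0, -0.0, 0.0616, 1], [0.0138, 0.0015, 0.0, -0.0, -0.0, 0.0722, 1], [0.0138, 0.0015, 0.0, -0.0, -0.0, 0.0722, 1]]]
t 10.75 pos [0.4887 0.0013 0.1382] yaw 88.99796276282349 F tool [-0.5723 -0.4294  0.7047] tq [ 0.0248 -0.0617  0.0417] 0.1563711129099424
```

View pics/w12.png

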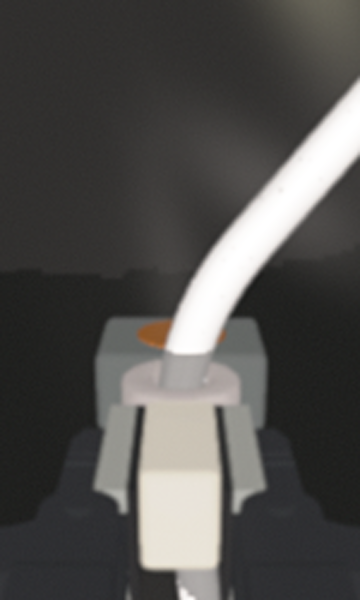

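apply_moves(
  plan=[
    [[0.002, 0, 0, 0, 0, 0.0091, 1], [0.004, 0.0001, 0, 0, 0, 0.0191, 1], [0.006, 0.0002, 0, 0, 0, 0.0298, 1], [0.0079, 0.0005, 0, 0, 0, 0.0404, 1], [0.0099, 0.0007, 0, 0, 0, 0.051, 1], [0.0118, 0.0011, 0, 0, 0, 0.0616, 1], [0.0138, 0.0015, 0, 0, 0, 0.0722, 1], [0.0138, 0.0015, 0, 0, 0, 0.0722, 1]],
  ],
)

```text
time: 11.47
tool_pos: [0.4905, 0.0149, 0.1383]
tcp_rot: [-2.475, -1.935, -0.0]
wrist_force: [-0.2, 0.7, -1.5]
width: 0.157
```

```bash
python3 - <<'E'
from path import *
commit(); plan(np.array([22,24,26,28,30,32,34,34])/1e3)
E
```

```text
t 11.4667 err(tool,mm) [-0.2339  0.1825 -0.0512] rot err deg [-0.0015  0.0032  0.0445] F tool [ 0.6117 -0.3294  1.5122] tq [-0.0059  0.0497  0.0013] w 0.15718780069365643
[[[0.002, 0.0, 0.0, -0.0, -0.0, 0.0106, 1], [0.0039, 0.0001, 0.0, -0.0, -0.0, 0.0212, 1], [0.0059, 0.0003, 0.0, -0.0, -0.0, 0.0318, 1], [0.0079, 0.0005, 0.0, -0.0, -0.0, 0.0424, 1], [0.0098, 0.0008, 0.0, -0.0, -0.0, 0.053, 1], [0.0118, 0.0012, 0.0, -0.0, -0.0, 0.0637, 1], [0.0137, 0.0016, 0.0, -0.0, -0.0, 0.0743, 1], [0.0137, 0.0016, 0.0, -0.0, -0.0, 0.0743, 1]]]
```

apply_moves(
  plan=[
    [[0.002, 0, 0, 0, 0, 0.0106, 1], [0.0039, 0.0001, 0, 0, 0, 0.0212, 1], [0.0059, 0.0003, 0, 0, 0, 0.0318, 1], [0.0079, 0.0005, 0, 0, 0, 0.0424, 1], [0.0098, 0.0008, 0, 0, 0, 0.053, 1], [0.0118, 0.0012, 0, 0, 0, 0.0637, 1], [0.0137, 0.0016, 0, 0, 0, 0.0743, 1], [0.0137, 0.0016, 0, 0, 0, 0.0743, 1]],
  ],
)

```text
time: 12.13
tool_pos: [0.4954, 0.0277, 0.1383]
tcp_rot: [2.683, 1.635, 0.0]
wrist_force: [-0.7, -1.6, -2.0]
width: 0.155
```

```bash
python3 - <<'E'
from path import *
commit(); plan(np.array([36,38,40,42,44,46,48,48])/1e3)
E
python3 look.py w13
```

```text
t 12.1333 err(tool,mm) [-0.2499  0.3409 -0.0565] rot err deg [-0.0048  0.0032  0.001 ] F tool [-1.7636  0.0773  1.9954] tq [ 0.0186 -0.0319  0.0145] w 0.15531535891916265
[[[0.002, 0.0001, 0.0, -0.0, -0.0, 0.0106, 1], [0.004, 0.0001, 0.0, -0.0, -0.0, 0.0212, 1], [0.006, 0.0003, 0.0, -0.0, -0.0, 0.0314, 1], [0.0079, 0.0005, 0.0, -0.0, -0.0, 0.0405, 1], [0.0099, 0.0008, 0.0, -0.0, -0.0, 0.0486, 1], [0.0119, 0.001, 0.0, -0.0, -0.0, 0.0556, 1], [0.0138, 0.0014, 0.0, -0.0, -0.0, 0.0615, 1], [0.0138, 0.0014, 0.0, -0.0, -0.0, 0.0615, 1]]]
t 12.1333 pos [0.4954 0.0277 0.1383] yaw 62.71496532470975 F tool [-1.7636  0.0773  1.9954] tq [ 0.0186 -0.0319  0.0145] 0.15531535891916265
```

View pics/w13.png

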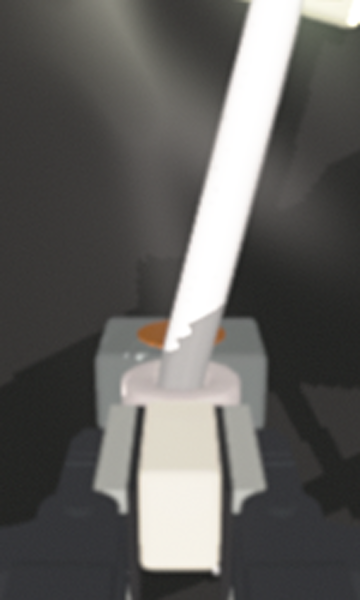

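```bash
python3 - <<'E'
from rod import *
np.set_printoptions(precision=4,suppress=True)
import path
d=np.load('w13.npz'); pose=(d['pos'],d['rot']); Rt=R.from_rotvec(pose[1])
px,P=rodpts(d,(255,80,335,205),th=140,step=6); t=Rt.inv().apply(P-pose[0]); print(np.c_[px,t][::3])
k=t[:,0]>.045; P=P[k]; t=t[k]; P-=Rt.apply([0,.0011,0])
a=np.polyfit(P[:,0],P[:,1],1); print('leg2 yaw',np.degrees(np.arctan(a[0])))
# lateral of model leg2 relative to measured line
u=np.array([np.cos(np.radians(49.15)),np.sin(np.radians(49.15))]); nr=np.array([u[1],-u[0]])
for s in (.07,.1): print('model minus measured, right +',  (path.raw(s)[:2]-P.mean(0)[:2])@nr)
E
```

```text
[[318.5     80.      32.       0.0889   0.0215   0.0133]
 [310.5     98.      22.       0.08     0.0177   0.0133]
 [306.     116.      23.       0.0713   0.0156   0.0133]
 [301.     134.      23.       0.0625   0.0133   0.0133]
 [296.5    152.      22.       0.0538   0.0112   0.0133]
 [292.     170.      21.       0.0449   0.0092   0.0133]
 [287.5    188.      22.       0.0359   0.0071   0.0133]]
leg2 yaw 47.19720640111163
model minus measured, right + -0.00021515750940199582
model minus measured, right + -0.0002166451379470519
```

apply_moves(
  plan=[
    [[0.002, 0, 0, 0, 0, 0.0106, 1], [0.004, 0.0001, 0, 0, 0, 0.0212, 1], [0.006, 0.0003, 0, 0, 0, 0.0314, 1], [0.0079, 0.0005, 0, 0, 0, 0.0405, 1], [0.0099, 0.0008, 0, 0, 0, 0.0486, 1], [0.0119, 0.001, 0, 0, 0, 0.0556, 1], [0.0138, 0.0014, 0, 0, 0, 0.0615, 1], [0.0138, 0.0014, 0, 0, 0, 0.0615, 1]],
  ],
)

```text
time: 12.85
tool_pos: [0.5031, 0.0393, 0.1383]
tcp_rot: [2.828, 1.369, 0.0]
wrist_force: [0.7, -0.6, -0.5]
width: 0.155
```

```bash
python3 - <<'E'
from path import *
commit(); plan(np.array([50,52,54,56,58,61,64,64])/1e3)
E
python3 look.py w14
```

```text
t 12.85 err(tool,mm) [-0.1626  0.4422 -0.0628] rot err deg [-0.0065  0.0063 -0.0049] F tool [0.0122 0.9194 0.5438] tq [-0.0122 -0.0059 -0.0616] w 0.15478499422716194
[[[0.002, -0.0001, 0.0, -0.0, -0.0, 0.0049, 1], [0.004, -0.0001, 0.0, -0.0, -0.0, 0.0087, 1], [0.006, -0.0, 0.0, -0.0, -0.0, 0.0115, 1], [0.008, 0.0, 0.0, -0.0, -0.0, 0.0132, 1], [0.01, 0.0001, 0.0, -0.0, -0.0, 0.0138, 1], [0.013, 0.0002, 0.0, -0.0, -0.0, 0.0139, 1], [0.016, 0.0003, 0.0, -0.0, -0.0, 0.0139, 1], [0.016, 0.0003, 0.0, -0.0, -0.0, 0.0139, 1]]]
t 12.85 pos [0.5031 0.0393 0.1383] yaw 51.65092751933847 F tool [0.0122 0.9194 0.5438] tq [-0.0122 -0.0059 -0.0616] 0.15478499422716194
```

View pics/w14.png

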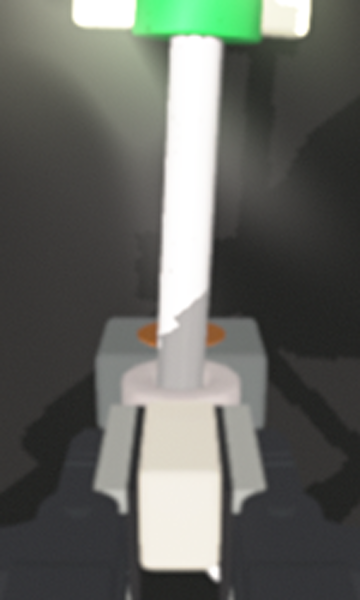

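apply_moves(
  plan=[
    [[0.002, 0, 0, 0, 0, 0.0049, 1], [0.004, 0, 0, 0, 0, 0.0087, 1], [0.006, 0, 0, 0, 0, 0.0115, 1], [0.008, 0, 0, 0, 0, 0.0132, 1], [0.01, 0.0001, 0, 0, 0, 0.0138, 1], [0.013, 0.0002, 0, 0, 0, 0.0139, 1], [0.016, 0.0003, 0, 0, 0, 0.0139, 1], [0.016, 0.0003, 0, 0, 0, 0.0139, 1]],
  ],
)

```text
time: 13.57
tool_pos: [0.5136, 0.052, 0.1383]
tcp_rot: [-2.857, -1.306, -0.001]
wrist_force: [0.3, 0.5, -0.2]
width: 0.156
```

```bash
python3 - <<'E'
from path import *
commit()
E
python3 look.py w15
python3 - <<'E'
from rod import *
np.set_printoptions(precision=4,suppress=True)
d=np.load('w15.npz'); pose=(d['pos'],d['rot']); Rt=R.from_rotvec(pose[1])
g=d['im']; hsv=cv2.cvtColor(g,cv2.COLOR_RGB2HSV); gm=cv2.inRange(hsv,(45,120,50),(80,255,255)); gm[260:]=0;gm[:,:220]=0;gm[:,330:]=0
ys,xs=np.where(gm>0); print('green',xs.min(),xs.max(),ys.min(),ys.max())
yb=ys.max()
px,P=rodpts(d,(258,yb+4,294,228),th=110,step=5); t=Rt.inv().apply(P-pose[0]); print(np.c_[px,t]); print(np.polyfit(t[:,0],t[:,1],1))
print('face at rod-height', Rt.inv().apply(plane('wrist',275,yb+.5,.125,pose)-pose[0]),'top of sleeve edge',Rt.inv().apply(plane('wrist',275,yb+.5,.138,pose)-pose[0]))
E
```

```text
t 13.5667 err(tool,mm) [ 0.3887  0.448  -0.1149] rot err deg [-0.0111  0.0258 -0.0009] F tool [ 0.568  -0.061   0.2455] tq [-0.0059  0.0138 -0.038 ] w 0.15635538384690917
t 13.5667 pos [0.5136 0.052  0.1383] yaw 49.1448660528496 F tool [ 0.568  -0.061   0.2455] tq [-0.0059  0.0138 -0.038 ] 0.15635538384690917
green 262 302 92 130
[[272.     134.      29.       0.0626  -0.0007   0.0133]
 [272.     139.      29.       0.0602  -0.0007   0.0133]
 [274.5    144.      24.       0.0577   0.0005   0.0133]
 [275.     149.      23.       0.0553   0.0008   0.0133]
 [274.5    154.      22.       0.0529   0.0005   0.0133]
 [274.5    159.      22.       0.0504   0.0005   0.0133]
 [274.5    164.      22.       0.048    0.0005   0.0133]
 [274.5    169.      22.       0.0455   0.0005   0.0133]
 [274.5    174.      22.       0.043    0.0006   0.0133]
 [274.5    179.      22.       0.0405   0.0006   0.0133]
 [274.5    184.      22.       0.038    0.0006   0.0133]
 [274.5    189.      22.       0.0355   0.0006   0.0133]
 [274.5    194.      22.       0.0329   0.0006   0.0133]
 [274.     199.      21.       0.0304   0.0003   0.0133]
 [274.     204.      21.       0.0278   0.0003   0.0133]
 [274.     209.      21.       0.0252   0.0003   0.0133]
 [274.     214.      21.       0.0226   0.0003   0.0133]
 [274.     219.      21.       0.0199   0.0003   0.0133]
 [275.     224.      21.       0.0172   0.0008   0.0133]]
[-0.01    0.0008]
face at rod-height [0.0643 0.0008 0.0133] top of sleeve edge [0.0649 0.0007 0.0003]
```

View pics/w15.png

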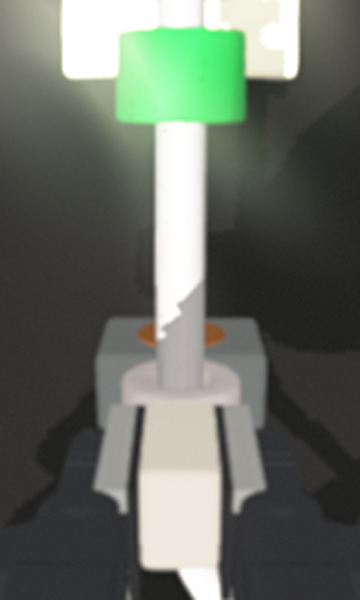

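Aligned with leg 2; sleeve face is 64.4 mm ahead of the bore centre, as planned. Advance 42 mm, leaving about 12 mm before contact.

apply_moves(
  plan=[
    [[0.004, -0.0005, 0, 0, 0, 0, 1], [0.01, -0.0005, 0, 0, 0, 0, 1], [0.017, -0.0005, 0, 0, 0, 0, 1], [0.024, -0.0005, 0, 0, 0, 0, 1], [0.031, -0.0005, 0, 0, 0, 0, 1], [0.037, -0.0005, 0, 0, 0, 0, 1], [0.042, -0.0005, 0, 0, 0, 0, 1], [0.042, -0.0005, 0, 0, 0, 0, 1]],
  ],
)

```text
time: 14.28
tool_pos: [0.541, 0.0845, 0.1383]
tcp_rot: [-2.857, -1.307, -0.001]
wrist_force: [-0.2, 0.3, -1.0]
width: 0.155
```

```bash
python3 look.py w16;python3 - <<'E'
from rod import *
np.set_printoptions(precision=4,suppress=True)
d=np.load('w16.npz'); pose=(d['pos'],d['rot']); Rt=R.from_rotvec(pose[1])
im=read_camera('side');cv2.imwrite('pics/s16.png',cv2.resize(im[100:240,220:340,::-1],None,fx=4,fy=4,interpolation=cv2.INTER_CUBIC))
cv2.imwrite('pics/w16f.png',d['im'][:,:,::-1])
g=d['im']; hsv=cv2.cvtColor(g,cv2.COLOR_RGB2HSV); gm=cv2.inRange(hsv,(45,120,50),(80,255,255)); gm[260:]=0;gm[:,:220]=0;gm[:,330:]=0
ys,xs=np.where(gm>0); print('green',xs.min(),xs.max(),ys.min(),ys.max())
print(Rt.inv().apply(plane('wrist',275,ys.max()+.5,.138,pose)-pose[0]))
E
```

```text
t 14.2833 pos [0.541  0.0845 0.1383] yaw 49.163936389473925 F tool [ 0.0664 -0.3722  0.9505] tq [ 0.0016  0.0283 -0.0088] 0.15488508217351726
green 250 302 177 222
[0.0225 0.0008 0.0003]
```

View pics/w16f.png

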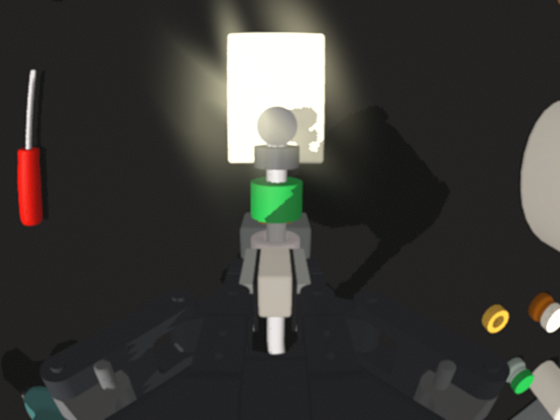

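View pics/s16.png

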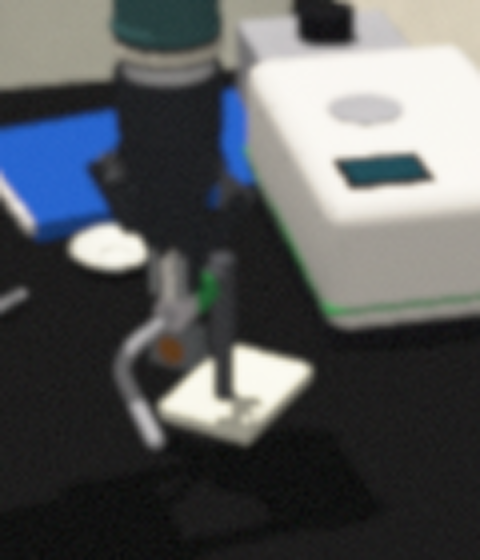

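Collar is about 12.5 mm from the sleeve, and nothing else is near the fingers (the post is beyond the sleeve). Approach and push slowly.

apply_moves(
  plan=[
    [[0.003, 0, 0, 0, 0, 0, 1], [0.006, 0, 0, 0, 0, 0, 1], [0.008, 0, 0, 0, 0, 0, 1], [0.01, 0, 0, 0, 0, 0, 1], [0.011, 0, 0, 0, 0, 0, 1], [0.012, 0, 0, 0, 0, 0, 1], [0.013, 0, 0, 0, 0, 0, 1], [0.0135, 0, 0, 0, 0, 0, 1]],
  ],
)

```text
time: 15.05
tool_pos: [0.5486, 0.0933, 0.1382]
tcp_rot: [2.857, 1.306, -0.002]
wrist_force: [-2.0, -2.1, 0.0]
width: 0.156
```

```bash
python3 look.py w17
```

```text
t 15.05 pos [0.5486 0.0933 0.1382] yaw 49.133513714664936 F tool [-2.8805 -0.1136 -0.033 ] tq [-0.028  -0.5471 -0.0188] 0.15632331815641978
```

Contact at about 3 N. Pushing slowly.

apply_moves(
  plan=[
    [[0.0003, 0, 0, 0, 0, 0, 1], [0.0006, 0, 0, 0, 0, 0, 1], [0.0009, 0, 0, 0, 0, 0, 1], [0.0012, 0, 0, 0, 0, 0, 1], [0.0015, 0, 0, 0, 0, 0, 1], [0.0018, 0, 0, 0, 0, 0, 1], [0.002, 0, 0, 0, 0, 0, 1], [0.002, 0, 0, 0, 0, 0, 1]],
  ],
)

```text
time: 15.77
tool_pos: [0.5503, 0.0954, 0.1382]
tcp_rot: [-2.857, -1.306, 0.0]
wrist_force: [-1.5, -2.0, -0.2]
width: 0.159
```

```bash
python3 look.py w18
```

```text
t 15.7667 pos [0.5503 0.0954 0.1382] yaw 49.12286291754347 F tool [-2.5001  0.1568  0.1852] tq [-0.0488 -0.5472  0.0137] 0.15901750395518477
```

apply_moves(
  plan=[
    [[0.0003, 0, 0, 0, 0, 0, 1], [0.0006, 0, 0, 0, 0, 0, 1], [0.0009, 0, 0, 0, 0, 0, 1], [0.0012, 0, 0, 0, 0, 0, 1], [0.0015, 0, 0, 0, 0, 0, 1], [0.0018, 0, 0, 0, 0, 0, 1], [0.002, 0, 0, 0, 0, 0, 1], [0.002, 0, 0, 0, 0, 0, 1]],
  ],
)

```text
time: 16.48
tool_pos: [0.5517, 0.0969, 0.1382]
tcp_rot: [-2.857, -1.306, -0.0]
wrist_force: [-1.6, -2.2, -0.3]
width: 0.159
```

```bash
python3 look.py w19
```

```text
t 16.4833 pos [0.5517 0.0969 0.1382] yaw 49.122522170677634 F tool [-2.7089  0.2471  0.2803] tq [-0.0787 -0.5256  0.0193] 0.15881945517112345
```

apply_moves(
  plan=[
    [[0.0001, 0, 0, 0, 0, 0, 1], [0.0002, 0, 0, 0, 0, 0, 1], [0.0004, 0, 0, 0, 0, 0, 1], [0.0005, 0, 0, 0, 0, 0, 1], [0.0006, 0, 0, 0, 0, 0, 1], [0.0008, 0, 0, 0, 0, 0, 1], [0.001, 0, 0, 0, 0, 0, 1], [0.001, 0, 0, 0, 0, 0, 1]],
  ],
)

```text
time: 17.2
tool_pos: [0.5523, 0.0976, 0.1382]
tcp_rot: [2.857, 1.306, 0.0]
wrist_force: [-1.9, -2.6, -0.8]
width: 0.157
```

```bash
python3 look.py w20
```

```text
t 17.2 pos [0.5523 0.0976 0.1382] yaw 49.121640718031564 F tool [-3.2027  0.262   0.7603] tq [-0.1015 -0.5637  0.0179] 0.1569629230970949
```

apply_moves(
  plan=[
    [[0.0001, 0, 0, 0, 0, 0, 1], [0.0002, 0, 0, 0, 0, 0, 1], [0.0003, 0, 0, 0, 0, 0, 1], [0.0004, 0, 0, 0, 0, 0, 1], [0.0005, 0, 0, 0, 0, 0, 1], [0.0006, 0, 0, 0, 0, 0, 1], [0.0008, 0, 0, 0, 0, 0, 1], [0.0008, 0, 0, 0, 0, 0, 1]],
  ],
)

```text
time: 17.92
tool_pos: [0.5523, 0.0977, 0.1382]
tcp_rot: [2.857, 1.306, -0.002]
wrist_force: [-3.4, -4.4, 0.9]
width: 0.158
```

```bash
python3 look.py w21
```

```text
t 17.9167 pos [0.5523 0.0977 0.1382] yaw 49.13022453717973 F tool [-5.555   0.3432 -0.8686] tq [-0.1149 -1.0834  0.0345] 0.1579800770960948
```

Force rises to 5.6 N without motion, and the position matches the predicted full-in point (0.5524, 0.0975). One more small push to confirm the stop.

apply_moves(
  plan=[
    [[0.0001, 0, 0, 0, 0, 0, 1], [0.0002, 0, 0, 0, 0, 0, 1], [0.0003, 0, 0, 0, 0, 0, 1], [0.0004, 0, 0, 0, 0, 0, 1], [0.0005, 0, 0, 0, 0, 0, 1], [0.0006, 0, 0, 0, 0, 0, 1], [0.0006, 0, 0, 0, 0, 0, 1], [0.0006, 0, 0, 0, 0, 0, 1]],
  ],
)

```text
time: 18.63
tool_pos: [0.5524, 0.0978, 0.1382]
tcp_rot: [2.856, 1.306, -0.004]
wrist_force: [-4.5, -6.6, 2.5]
width: 0.153
```

```bash
python3 look.py w22; python3 - <<'E'
import numpy as np,cv2
cv2.imwrite('pics/w22f.png',np.load('w22.npz')['im'][:,:,::-1])
E
```

```text
t 18.6333 pos [0.5524 0.0978 0.1382] yaw 49.134763687725574 F tool [-7.9793  0.9244 -2.4645] tq [-0.1097 -1.3351  0.0065] 0.15321223267329287
```

View pics/w22f.png

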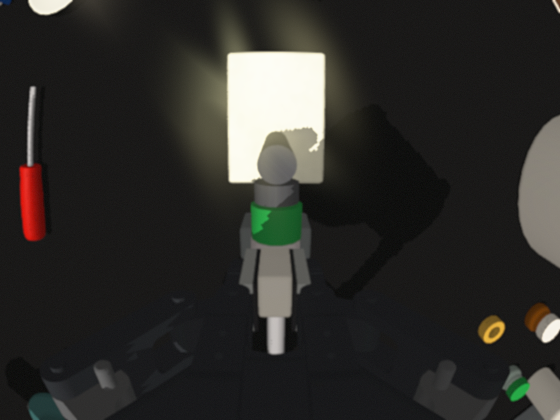

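The force reached 8 N with no motion, so the sleeve is on its stop. Relax the push, then open.

apply_moves(
  plan=[
    [[-0.0005, 0, 0, 0, 0, 0, 1], [-0.001, 0, 0.0003, 0, 0, 0, 1], [-0.0013, 0, 0.0006, 0, 0, 0, 1], [-0.0014, 0, 0.001, 0, 0, 0, 1], [-0.0014, 0, 0.001, 0, 0, 0, 1], [-0.0014, 0, 0.001, 0, 0, 0, 1], [-0.0014, 0, 0.001, 0, 0, 0, 1], [-0.0014, 0, 0.001, 0, 0, 0, 1]],
  ],
)

```text
time: 19.35
tool_pos: [0.5523, 0.0977, 0.1372]
tcp_rot: [-2.857, -1.306, -0.0]
wrist_force: [-2.1, -3.5, 0.8]
width: 0.159
```

```bash
python3 look.py w23
```

```text
t 19.35 pos [0.5523 0.0977 0.1372] yaw 49.12111324222553 F tool [-4.0179  0.7084 -0.8375] tq [-0.0491 -0.7023  0.0312] 0.1587815959965462
```

apply_moves(
  plan=[
    [[-0.0004, 0, 0, 0, 0, 0, 1], [-0.0008, 0, 0, 0, 0, 0, 1], [-0.0008, 0, 0, 0, 0, 0, 1], [-0.0008, 0, 0, 0, 0, 0, 0.5], [-0.0008, 0, 0, 0, 0, 0, 0.2], [-0.0008, 0, 0, 0, 0, 0, 0], [-0.0008, 0, 0, 0, 0, 0, 0], [-0.0008, 0, 0, 0, 0, 0, 0]],
  ],
)

```text
time: 20.07
tool_pos: [0.552, 0.0971, 0.1374]
tcp_rot: [2.857, 1.306, 0.001]
wrist_force: [0.1, -0.9, 0.6]
width: 0.502
```

```bash
python3 look.py w24
```

```text
t 20.0667 pos [0.552  0.0971 0.1374] yaw 49.12156494160316 F tool [-0.6287  0.6319 -0.553 ] tq [ 0.0205  0.0257 -0.0631] 0.502220120122987
```

View pics/w24.png

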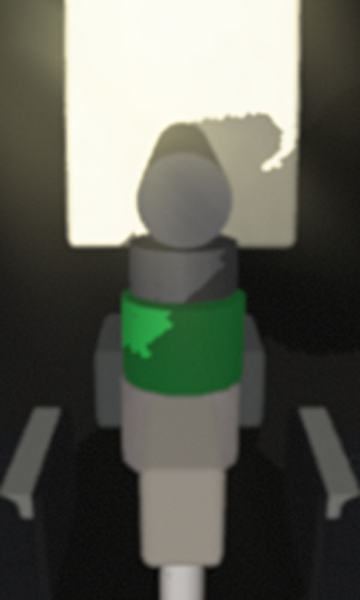

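Released, with the collar flat against the sleeve and the sleeve against its stop. Raise straight up.

apply_moves(
  plan=[
    [[0, 0, -0.008, 0, 0, 0, 0], [0, 0, -0.02, 0, 0, 0, 0], [0, 0, -0.04, 0, 0, 0, 0], [0, 0, -0.065, 0, 0, 0, 0], [0, 0, -0.095, 0, 0, 0, 0], [0, 0, -0.12, 0, 0, 0, 0], [0, 0, -0.13, 0, 0, 0, 0], [0, 0, -0.13, 0, 0, 0, 0]],
  ],
)

```text
time: 20.78
tool_pos: [0.5541, 0.0973, 0.2721]
tcp_rot: [2.855, 1.305, 0.012]
wrist_force: [-0.1, -0.2, -0.3]
width: 0.497
```

apply_moves(
  plan=[
    [[0, 0, 0, 0, 0, 0, 0], [-0.03, 0, 0, 0, 0, 0, 0], [-0.07, 0, 0, 0, 0, 0, 0], [-0.1, 0, 0, 0, 0, 0, 0], [-0.12, 0, 0, 0, 0, 0, 0], [-0.12, 0, 0, 0, 0, 0, 0], [-0.12, 0, 0, 0, 0, 0, 0], [-0.12, 0, 0, 0, 0, 0, 0]],
  ],
)

```text
time: 21.45
tool_pos: [0.4728, 0.0066, 0.2658]
tcp_rot: [-2.856, -1.305, 0.003]
wrist_force: [0.6, -0.2, 0.1]
width: 0.499
```

```bash
python3 look.py w25; python3 - <<'E'
from rod import *
im=read_camera('side');cv2.imwrite('pics/s25.png',im[:,:,::-1]);cv2.imwrite('pics/s25c.png',cv2.resize(im[140:220,220:310,::-1],None,fx=7,fy=7,interpolation=cv2.INTER_CUBIC))
cv2.imwrite('pics/t25.png',read_camera('top')[:,:,::-1])
d=np.load('w25.npz'); g=d['im']; p=(d['pos'],d['rot']); cv2.imwrite('pics/w25f.png',g[:,:,::-1])
E
```

```text
t 21.45 pos [0.4728 0.0066 0.2658] yaw 49.095221319840846 F tool [ 0.2742  0.581  -0.1504] tq [ 0.0026 -0.0245  0.0432] 0.4985852741749714
```

View pics/w25f.png

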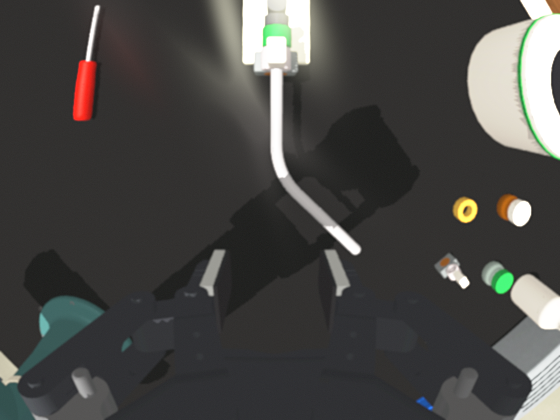

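View pics/s25c.png

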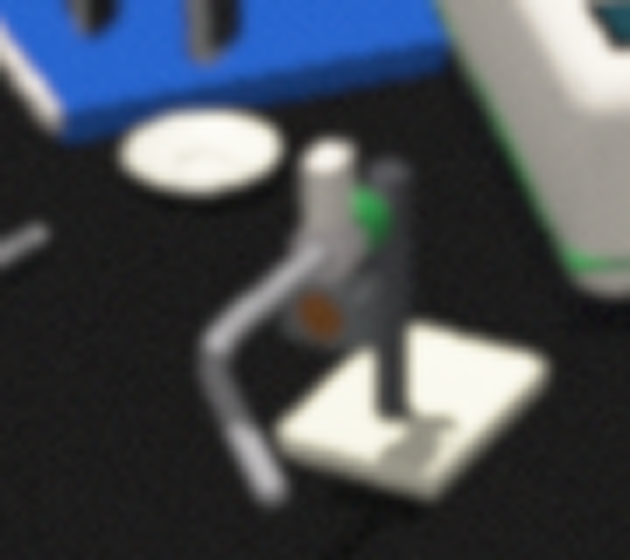

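View pics/t25.png

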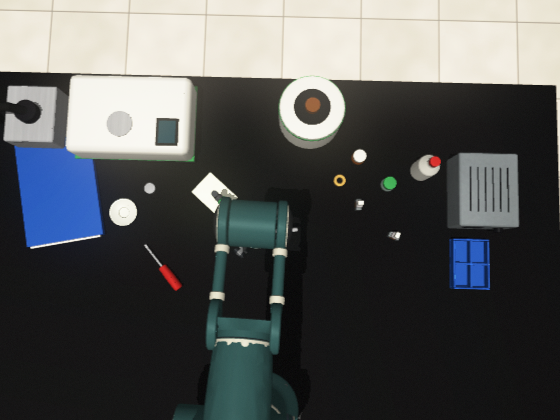

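The carrier hangs at the dock: side crop shows it at (330,250), against the green sleeve. The bystanders in the top view are where they were, and the gripper is clear. Handing in.

```bash
python3 -c "
from workcell import bot; print(bot.finish_job())"
```

```text
the job is handed in; nothing more can be done
None
```

The job is done and handed in at 21.5 s. I threaded the largest carrier onto the rod tip and slid it round the bend, which measured about 46°. I then pushed the green sleeve to its stop, relaxed the push, let go and backed away.

**Forces:** Readings taken between moves stayed near the sensor baseline along the rod and round the bend. The sleeve took about 3 N to push. At the stop the force rose to 8 N with no motion, under the 15 N limit.

**Final position:** The tool stopped at (0.552, 0.098), within 0.5 mm of the predicted full-in point. The last pictures show the carrier hanging upright against the sleeve and the gripper clear. The other things on the bench look unmoved.

**Disagreements:**
- Triangulated heights read about 3–4 mm too high: rod 0.128 m against 0.125 m, and tab top 0.092 m against 0.088 m. The wrist-image rod width agreed with the nominal rod height, and threading met no resistance.
- I judged the sleeve fully in from force, position and pictures; I had no direct reading of the dock joint.

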